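# Put the toppled spice jar away and shut the spice box

### The job

A spice jar has toppled over on the worktop. Stand it upright on the worktop and let go of it, then take it again from above and stand it on the round cork pad in the empty bay of the open spice box, without knocking over the other jars or the things around. Finally take the box's lid by its bar and lower it gently, never letting it drop, until it lies fully shut.

Things in the scene. Friction and masses are not known exactly. Their poses are not given: they have to be found in the camera images.
- fallen_jar: the toppled spice jar: glass with a green cap (the two jars in the box have the same cap), diameter 46 mm, 106 mm tall. Origin: centre of its underside; its z axis runs through the jar to the cap. It starts lying on the worktop, its cap pointing roughly to the right (-y), and may roll if pushed
- spice_box: open-topped light wooden box fixed to the worktop, outside 136 (x) x 216 (y) x 125 mm high, walls and floor 8 mm thick; origin: centre of its underside; its -x side is the front, facing the robot. Inside are three bays in a row along y, centres at y = -64, 0 and +64 mm, parted by partitions 4 mm thick whose tops are 32 mm above the underside (each bay about 60 mm wide, 120 mm deep in x)
- pad: round cork pad fixed on the floor of the empty bay (which bay differs), diameter 56 mm, 3 mm thick; origin: centre of its underside, which is 8 mm above the underside of the box; the jar is to stand on it
- neighbour_a: spice jar, diameter 46 mm, 106 mm tall, standing in one of the other bays; origin: centre of its underside
- neighbour_b: spice jar, diameter 46 mm, 106 mm tall, standing in the remaining bay; origin: centre of its underside
- salt: salt shaker, 44 mm diameter, 90 mm tall, standing beyond the toppled jar; to be left alone; origin: centre of its underside
- lemon2: a lemon, 75 x 54 x 53 mm, on the worktop; to be left alone; origin: its underside
- garlic2: a garlic bulb, 48 x 49 x 50 mm, on the worktop; to be left alone; origin: its underside
- box_lid (a joint): angle of the spice box's flat wooden lid (136 x 216 x 10 mm) about its hinge on the rear top edge of the box: 0 = lying shut on the rim, pi/2 = upright, at most 1.9 (leaning back on its stop). It starts open. The stiff hinge holds it when nearly upright; it falls shut by its weight from lower angles
- lid_bar (a point): middle of the lid's steel bar handle, a round bar of 10 mm diameter and 100 mm long, parallel to the hinge (box y). With the lid shut it lies 160 mm in front of the hinge line (24 mm beyond the lid's front edge) and 42 mm above it, and is carried by two slanting 8 mm rods 45 mm either side of its middle. Its axes turn with the lid
- lid_hinge (a point): middle of the lid's hinge line: on the box, 68 mm behind its centre, 125 mm above its underside; axes are those of the box
There are look-alikes about, which are no part of the job. Leave any black or turquoise look-alike of the fallen_jar alone. Leave any black look-alike of the neighbour_a alone.

How it is judged:
By the outcome, as a careful person would: the job done as asked, in the order asked, and still so for the second after the job is handed in, with the robot touching nothing.
It also fails if it takes over 61 s, if anything falls off the work surface, if the arm or the gripper's body presses on something with over 40 N, if the wrist force passes 120 N, or if a joint passes its speed limit or range.

### The arm

A 7-joint arm with a two-finger parallel gripper is mounted at the origin on a cart in front of the work surface, level with it; the furniture and walls round the work are solid. World frame = base frame: x ahead of the robot, y to its left, z up, the work surface at z = 0. Lengths are in m, angles in rad, forces in N, time in s.
With the tool pointing down it reaches from about 0.425 to 0.875 m from the base axis. Payload 8.4 kg.
Tool frame: the origin (TCP) lies midway between the tips of the shut fingers; the grasp point (between the pads) lies 19 mm behind it; z points along the fingers, y is the line along which they close (so a half turn about z gives the same grasp; the last joint's range is limited). The gripper opens to 85 mm and grips with 20 to 120 N. Pads are 22 mm wide; open, the fingers measure 114 mm over their backs; the gripper's body (76 mm by 85 mm) begins 54 mm behind the grasp point. The pads swing forward as they close: fully open they stand 13 mm farther back than shut.
Start: joints at [-0.099, 0.333, 0.04, 1.465, -0.013, 1.343, -0.059], TCP at [0.65, -0, 0.231] pointing down, gripper open.
Joint ranges: [-2.58, 2.58], [-0.38, 2.09], [-1.3, 1.39], [0.25, 2.4], [-1.5, 4.64], [0.08, 2.09], [-2.65, 2.65]. Speed limits (rad/s): [2.22, 2.22, 2.79, 2.79, 3.14, 3.14, 3.14].

### API

Orientations are given as a 3x3 rotation matrix whose columns are the frame's x, y, z axes.
In Python, from cell import observe, camera, camera_params, job_done, search_frame gives the robot as it stands.
- The arm moves only by the tool jog_arm, never from a script. Its argument "steps" is a list of rows, each an object with "gripper": the opening, from 0 (shut) to 1 (fully open); "translation": the shift along the tool's x, y, z in cm, a list of three; "turn": the turn, a rotation vector about the tool's x, y, z in rad, a list of three. In form: [{"gripper": gripper, "translation": [dx, dy, dz], "turn": [wx, wy, wz]}, ...]. A call has 1 to 5 rows; each row shifts and turns the commanded pose from where the row before left it, along the tool's axes as they then stand; what a row does not reach is not made up. A row lasts 1/12 s, in which the tool goes at most 41.7 mm and 7.16 degrees, less where a joint would pass 70% of its speed; a pose out of reach is approached as far as the arm can. A call with a gripper value outside its range is refused whole. The fingers move at their own pace and stop on an object; "newtons" is the grip in N (left out, the last holds). Time passes only in rows, so rows that do not move let the fingers close. It gives the time, the measured TCP pose, the force, the opening and the grip force at its end, in the units of the state.
- observe(): the state, without advancing time (a new reading comes with each control period).
- camera(name): name is "scene" or "side" or "wrist"; returns (picture, depth): 420x560x3 uint8, red, green, blue; 420x560 float32, m along the optical axis (not along the pixel's ray), 0 where there is no reading.
- camera_params(name): a dict with "vfov" (degrees; the focal length in pixels is half the picture's height over the tangent of half this angle, whatever the lens; pixels are square), "cx", "cy" (the principal point, pixels), "distortion" ([k1, k2, p1, p2, k3] as OpenCV has them; the pictures are not rectified), "xyz" and "rotation" of the camera in the world. Camera axes: x right, y down, z forward; pixel columns grow to the right and rows downward; lengths in m; the calibration is good to about 2 mm. A picture is of the moment at which its call begins: read the wrist's pose just before it. camera_params takes no time and is no camera call; for the wrist camera it gives the pose at the moment of the call.
- job_done(): hands the job in; it is judged then, once.
Trained networks look in the newest picture that a camera, given by its name, has taken for a name from the list of things; names that differ only in an ending like _2 or _b are one class to them, and where a whole thing is asked for, a point or a joint stands for the part that bears it (a point fixed in the world has none). Each returns a list of dicts, best first, with "conf" (0 to 1); they miss things now and then, are a little off and sometimes report something else, mostly with a low value. They report only what shows in the picture. A call takes as long as a camera call. They do not tell look-alikes from the thing itself.
- search_frame(camera, target): "rect" ([centre column, centre row, width, height] in pixels, round what is visible of it).
The state is a dict: "t": time; "qpos": joint angles; "qd": joint speeds; "tau": joint torques, N m; "tcp_pos": TCP position; "ee_rot": TCP orientation; "contact_force": force on the tool from outside, world axes, zero at the start; "torque": the same for the moment, N m; "opening": finger opening in m; "gripper_force": force on a finger pad.
Only numpy, scipy, OpenCV 4.12 (cv2) and the standard library are available. Lean on these libraries where they do the work, as an engineer would, in place of code of your own. Each camera call takes 0.05 s, during which the arm holds its last target. There are 200 camera calls.

## Working session

There is one attempt and no reset: what is moved stays moved. The work goes in short steps, Python scripts to look and compute and a tool call to move; the robot and the scene stay as the last step left them, time stands still between calls to the robot, and variables do not carry over. Pictures are saved under pics/ and viewed, at most 10 in all, crops included, and the job is handed in when it is done.

Besides the shell and the picture viewer there is one more tool, called as name(argument=value, ...), one argument or row to a line, values as JSON. jog_arm: Moves the arm, as the interface text tells. Its arguments: {"type":"object","properties":{"steps":{"type":"array","items":{"type":"object","properties":{"gripper":{"type":"number"},"translation":{"type":"array","items":{"type":"number"}},"turn":{"type":"array","items":{"type":"number"}}}}},"newtons":{"type":"number"}},"required":["steps"]}

```bash
mkdir -p pics; cat > h.py <<'E'
import numpy as np, cv2
from cell import *
def K(p):
    f=210/np.tan(np.radians(p['vfov'])/2); return np.array([[f,0,p['cx']],[0,f,p['cy']],[0,0,1]])
def cloud(name,pic=None):
    p=camera_params(name); im,d=camera(name)
    v,u=np.mgrid[0:420,0:560]
    n=cv2.undistortPoints(np.stack([u,v],-1).reshape(-1,1,2).astype(np.float64),K(p),np.array(p['distortion'],float)).reshape(420,560,2)
    P=np.dstack([n[...,0]*d,n[...,1]*d,d])@np.array(p['rotation']).T+np.array(p['xyz'])
    P[d==0]=np.nan
    if pic: cv2.imwrite('pics/'+pic,im[...,::-1])
    return im,P
E
python3 - <<'E'
from h import *
for c in ['scene','side']:
    im,P=cloud(c,c+'0.png'); np.savez(c+'0.npz',im=im,P=P)
    for t in ['fallen_jar','spice_box','pad','salt','lid_bar','lemon2','garlic2']:
        for r in search_frame(c,t):
            x,y,w,h=r['rect']; print(c,t,round(r['conf'],2),np.round(r['rect']),np.round(P[int(np.clip(y,0,419)),int(np.clip(x,0,559))],3))
a=cv2.imread('pics/scene0.png');b=cv2.imread('pics/side0.png')
print(observe()['t'])
E
```

```text
scene fallen_jar 0.79 [281. 232.  12.  37.] [ 0.538 -0.021  0.045]
scene fallen_jar 0.79 [372. 184.  29.  33.] [ 0.45  -0.346  0.045]
scene fallen_jar 0.75 [337. 218.  38.  20.] [ 0.448 -0.172  0.047]
scene spice_box 0.82 [195. 285. 115. 135.] [0.584 0.277 0.083]
scene pad 0.61 [204. 324.  16.  17.] [0.508 0.323 0.01 ]
scene pad 0.56 [212. 297.  21.  31.] [0.508 0.282 0.12 ]
scene pad 0.35 [240. 192.  14.  25.] [ 0.718 -0.03   0.071]
scene salt 0.63 [240. 193.  14.  20.] [ 0.72  -0.035  0.06 ]
scene salt 0.6 [211. 298.  19.  29.] [0.51  0.281 0.11 ]
scene salt 0.4 [174. 262.  63.  97.] [0.609 0.301 0.207]
scene salt 0.35 [198. 284. 118. 132.] [0.586 0.267 0.064]
scene lid_bar 0.97 [175. 260.  64.  94.] [0.61  0.297 0.216]
scene lemon2 0.74 [284. 166.  26.  16.] [ 0.696 -0.209  0.052]
scene garlic2 0.48 [317. 261.  16.  16.] [ 0.4   -0.021  0.044]
side fallen_jar 0.81 [228. 327.  65.  45.] [ 0.47  -0.367  0.041]
side fallen_jar 0.75 [278. 241.  42.  32.] [ 0.55  -0.059  0.039]
side fallen_jar 0.55 [232. 273.  42.  38.] [ 0.457 -0.201  0.041]
side salt 0.87 [350. 238.  19.  38.] [ 0.723 -0.06   0.049]
side lid_bar 0.74 [302. 142.  26.  56.] [0.619 0.248 0.201]
side lemon2 0.71 [351. 285.  30.  30.] [ 0.701 -0.248  0.045]
side garlic2 0.52 [221. 240.  24.  17.] [ 0.412 -0.044  0.036]
0.8
```

View pics/scene0.png

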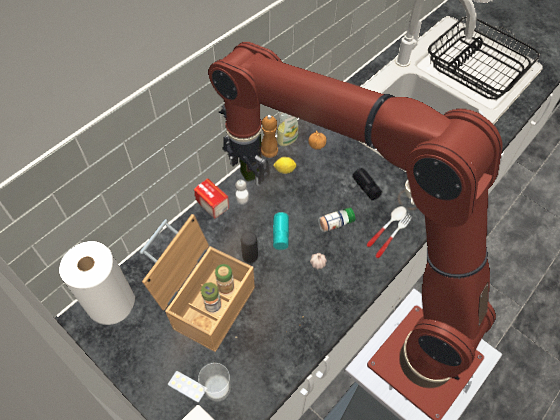

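View pics/side0.png

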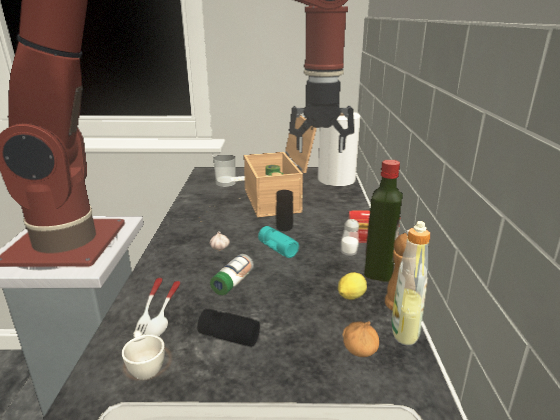

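The fallen jar is the glass one with a green cap, at scene (337,218) and side (233,273). Three others could be mistaken for it:
- a turquoise lying one, scene (281,232)
- a black lying one, scene (367,184)
- a black standing one, scene (249,247)

The empty bay looks like the nearest one in the scene picture, at (204,324). The lid is open at the rear.

```bash
cat > fit.py <<'E'
from h import *
from scipy.optimize import least_squares
S=np.load('scene0.npz');D=np.load('side0.npz')
def crop(A,u,v,w,h):
    p=A['P'][v-h:v+h,u-w:u+w].reshape(-1,3); return p[np.isfinite(p).all(1)]
def jarfit(p,x0):
    def f(q):
        a=np.array([np.cos(q[2]),np.sin(q[2])]); d=p[:,:2]-q[:2]
        s=d@a; r=np.hypot(d@[-a[1],a[0]],p[:,2]-.023)
        ex=np.abs(s)-.053; er=r-.023
        return np.where((ex<0)&(er<0),np.maximum(ex,er),np.hypot(np.maximum(ex,0),np.maximum(er,0)))
    return least_squares(f,x0,loss='soft_l1',f_scale=.002,x_scale=[.01,.01,.1])
if __name__=='__main__':
    for nm,ps in [('scene',[crop(S,337,218,24,16)]),('side',[crop(D,233,273,26,24)]),('both',[crop(S,337,218,24,16),crop(D,233,273,26,24)])]:
        p=np.vstack(ps);p=p[(p[:,2]>.008)&(p[:,2]<.06)]
        r=jarfit(p,[.45,-.19,-1.4]);print(nm,len(p),r.x,r.cost/len(p),p[:,2].max())
    for nm,P in [('scene',S['P']),('side',D['P']),('both',np.vstack([S['P'],D['P']]))]:
        P=P.reshape(-1,3);P=P[np.isfinite(P).all(1)]
        m=(np.abs(P[:,0]-.58)<.14)&(np.abs(P[:,1]-.29)<.17)&(P[:,2]>.05)&(P[:,2]<.12)
        p=P[m]
        def f(q):
            c,s=np.cos(q[2]),np.sin(q[2]);d=p[:,:2]-q[:2];x=np.abs(d@[c,s]);y=np.abs(d@[-s,c])
            sd=np.maximum(x-.068,y-.108);si=np.maximum(x-.060,y-.100)
            return np.minimum(np.abs(sd),np.abs(si))
        best=min((least_squares(f,[.58,.29,t],loss='cauchy',f_scale=.003,x_scale=[.01,.01,.1]) for t in np.linspace(-.4,.4,9)),key=lambda r:r.cost)
        print(nm,len(p),best.x,best.cost/len(p))
        c,s=np.cos(best.x[2]),np.sin(best.x[2]);R=np.array([[c,-s],[s,c]])
        B=P.copy();B[:,:2]=(P[:,:2]-best.x[:2])@R
        l=B[(B[:,2]>.15)&(np.abs(B[:,1])<.1)&(B[:,0]>.03)&(B[:,0]<.2)&(B[:,2]<.29)]
        for z in np.arange(.14,.3,.02):
            k=l[np.abs(l[:,2]-z)<.01]
            if len(k): print(round(z,2),len(k),np.percentile(k[:,0],[10,50,90]).round(3))
a=cv2.imread('pics/scene0.png')[190:250,300:370];b=cv2.imread('pics/scene0.png')[205:355,130:270]
o=np.zeros((450,800,3),np.uint8);a=cv2.resize(a,None,fx=5,fy=5,interpolation=2);b=cv2.resize(b,None,fx=3,fy=3,interpolation=2)
o[:300,:350]=a;o[:450,360:780]=b;cv2.imwrite('pics/crop0.png',o)
E
python3 fit.py
```

```text
scene 573 [ 0.45081371 -0.17813274 -2.01977998] 4.6232879152329075e-06 0.05470983691962106
side 958 [ 0.45311889 -0.17522283 -2.03236875] 1.5861150916625057e-06 0.04855555246440513
both 1531 [ 0.45271667 -0.17554633 -2.02979309] 2.8326863660943848e-06 0.05470983691962106
scene 2726 [0.57134079 0.28866396 0.25307911] 1.5565480342516655e-05
0.16 57 [0.03  0.154 0.162]
0.18 271 [0.031 0.032 0.154]
0.2 403 [0.033 0.036 0.04 ]
0.22 450 [0.037 0.04  0.158]
0.24 580 [0.042 0.045 0.19 ]
0.26 471 [0.046 0.05  0.068]
0.28 207 [0.086 0.091 0.096]
side 2091 [0.52504706 0.26973087 0.25151552] 6.814314956401738e-06
0.16 136 [0.074 0.076 0.078]
0.18 96 [0.079 0.081 0.083]
0.2 66 [0.083 0.085 0.087]
0.22 70 [0.088 0.09  0.092]
0.24 78 [0.092 0.093 0.095]
0.26 40 [0.095 0.098 0.113]
both 4817 [0.52239783 0.26809822 0.2102715 ] 9.307911177722396e-06
0.16 474 [0.075 0.079 0.084]
0.18 453 [0.079 0.083 0.088]
0.2 433 [0.084 0.088 0.093]
0.22 458 [0.089 0.093 0.097]
0.24 473 [0.093 0.097 0.101]
0.26 508 [0.097 0.103 0.118]
0.28 207 [0.138 0.143 0.148]
```

View pics/crop0.png

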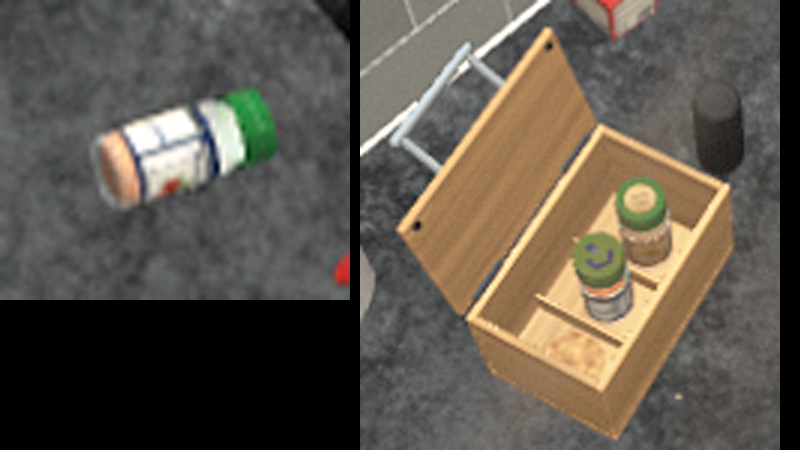

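The crop confirms it: glass jar with label, green cap on its right-hand end. The empty bay with the round pad is the nearest one, on the box's +y side. My plan is to grasp with the tool tilted 45° one way and turn the jar 90°, ending tilted 45° the other way.

```bash
cat > pl.py <<'E'
from h import *
from scipy.spatial.transform import Rotation as Ro
def frame(z,y):
    z=np.array(z,float);z/=np.linalg.norm(z);y=np.array(y,float);y-=z*(y@z);y/=np.linalg.norm(y);return np.column_stack([np.cross(y,z),y,z])
def state():
    s=observe();return np.array(s['tcp_pos']),np.array(s['ee_rot']),s
def plan(p,R=None,sym=True):
    p0,R0,s=state(); R=R0 if R is None else R
    if sym: # half turn option closest
        R2=R@np.diag([-1,-1,1.]); R=min([R,R2],key=lambda a:np.linalg.norm(Ro.from_matrix(R0.T@a).as_rotvec()))
    w=Ro.from_matrix(R0.T@R).as_rotvec()
    print('t',round(s['t'],2),'p',p0.round(4),'q',np.round(s['qpos'],2),'open',round(s['opening'],4),'gf',round(float(np.max(s['gripper_force'])),1),'F',np.round(s['contact_force'],1))
    print('turn',w.round(3),'rows',np.linalg.norm(w)/.12,'per-row',(w/np.ceil(max(1,np.linalg.norm(w)/.12))).round(4)); print('trans cm old axes',(R0.T@(p-p0)*100).round(2),'new axes',(R.T@(p-p0)*100).round(2))
    return R
E
python3 - <<'E'
from pl import *
p0,R0,s=state();print(R0.round(3))
c=np.array([np.cos(-2.03),np.sin(-2.03),0]);ctr=np.array([.4527,-.1755,.023])
for a in [40,45]:
    a=np.radians(a);z=-c*np.sin(a)+np.array([0,0,-np.cos(a)])
    R=frame(z,[.896,-.443,0])
    g=ctr+.018*c; tcp=g+z*.016+np.array([0,0,.003]); print(a,'tcp',tcp)
    R=plan(tcp-.08*z,R);print(R.round(3))
E
```

```text
[[ 0.  1.  0.]
 [ 1. -0. -0.]
 [-0.  0. -1.]]
0.6981317007977318 tcp [ 0.44928027 -0.18241613  0.01374329]
t 0.8 p [ 0.65   -0.      0.2313] q [-0.1   0.33  0.04  1.47 -0.01  1.34 -0.06] open 0.0856 gf 0.0 F [-0.1  0.1 -0.4]
turn [-0.16   0.686  0.44 ] rows 6.919807084881923 per-row [-0.0229  0.0979  0.0629]
trans cm old axes [-22.85 -22.35  15.63] new axes [-33.33  -9.91  -7.56]
[[ 0.34   0.896  0.285]
 [ 0.687 -0.443  0.576]
 [ 0.643  0.    -0.766]]
0.7853981633974483 tcp [ 0.44973641 -0.18149363  0.01468629]
t 0.8 p [ 0.65   -0.      0.2313] q [-0.1   0.33  0.04  1.47 -0.01  1.34 -0.06] open 0.0856 gf 0.0 F [-0.1  0.1 -0.4]
turn [-0.18   0.771  0.435] rows 7.530797432916742 per-row [-0.0225  0.0964  0.0544]
trans cm old axes [-23.22 -22.53  16.01] new axes [-33.1   -9.91 -10.46]
[[ 0.313  0.896  0.313]
 [ 0.634 -0.443  0.634]
 [ 0.707  0.    -0.707]]
```

jog_arm(
  steps=[
    {"gripper":1,"translation":[-2.9,-2.9,0],"turn":[0,0,0]},
    {"gripper":1,"translation":[-2.9,-2.9,0],"turn":[0,0,0]},
    {"gripper":1,"translation":[-2.9,-2.9,0],"turn":[0,0,0]},
    {"gripper":1,"translation":[-2.9,-2.9,0],"turn":[0,0,0]},
    {"gripper":1,"translation":[-2.9,-2.9,0],"turn":[0,0,0]},
  ],
)

```text
t: 1.22
tcp_pos: [0.5034, -0.1462, 0.2314]
ee_rot: [[-0.0, 1.0, 0.0], [1.0, 0.0, 0.0], [0.0, 0.0, -1.0]]
contact_force: [1.4, -0.0, 1.0]
opening: 0.0855
gripper_force: 0.0
```

jog_arm(
  steps=[
    {"gripper":1,"translation":[-2.9,-2.9,0],"turn":[0,0,0]},
    {"gripper":1,"translation":[-2.9,-2.9,0],"turn":[0,0,0]},
    {"gripper":1,"translation":[0,0,0],"turn":[-0.0225,0.0964,0.0544]},
    {"gripper":1,"translation":[0,0,0],"turn":[-0.0225,0.0964,0.0544]},
    {"gripper":1,"translation":[0,0,0],"turn":[-0.0225,0.0964,0.0544]},
  ],
)

```text
t: 1.63
tcp_pos: [0.4475, -0.2035, 0.2328]
ee_rot: [[0.152, 0.984, 0.095], [0.944, -0.173, 0.281], [0.293, 0.047, -0.955]]
contact_force: [0.2, -0.7, -1.4]
opening: 0.0856
gripper_force: 0.0
```

jog_arm(
  steps=[
    {"gripper":1,"translation":[0,0,0],"turn":[-0.0225,0.0964,0.0544]},
    {"gripper":1,"translation":[0,0,0],"turn":[-0.0225,0.0964,0.0544]},
    {"gripper":1,"translation":[0,0,0],"turn":[-0.0225,0.0964,0.0544]},
    {"gripper":1,"translation":[0,0,0],"turn":[-0.0225,0.0964,0.0544]},
    {"gripper":1,"translation":[0,0,0],"turn":[-0.0225,0.0964,0.0544]},
  ],
)

```text
t: 2.05
tcp_pos: [0.4474, -0.204, 0.2321]
ee_rot: [[0.314, 0.895, 0.318], [0.631, -0.446, 0.635], [0.71, 0.001, -0.704]]
contact_force: [1.1, 0.4, -1.6]
opening: 0.0856
gripper_force: 0.0
```

jog_arm(
  steps=[
    {"gripper":1,"translation":[0,0,0],"turn":[0,0,0]},
    {"gripper":1,"translation":[0,0,0],"turn":[0,0,0]},
  ],
)

```text
t: 2.22
tcp_pos: [0.4462, -0.2039, 0.2303]
ee_rot: [[0.316, 0.896, 0.312], [0.634, -0.444, 0.633], [0.706, -0.002, -0.709]]
contact_force: [-0.1, -0.0, 0.2]
opening: 0.0853
gripper_force: 0.0
```

```bash
cat > g1.py <<'E'
from pl import *
c=np.array([np.cos(-2.03),np.sin(-2.03),0])
tcp=np.array([ 0.44973641,-0.18149363,0.01468629]);a=np.pi/4;z=-c*np.sin(a)+np.array([0,0,-np.cos(a)])
R=frame(z,[.896,-.443,0])
plan(tcp-.08*z,R);plan(tcp,R)
E
python3 g1.py; python3 - <<'E'
from h import *
im,P=cloud('side','side1.png');np.savez('side1.npz',im=im,P=P)
im,P=cloud('wrist');cv2.imwrite('pics/w1.png',im[...,::-1])
from fit import *
for r in search_frame('wrist','fallen_jar'):
    x,y,w,h=r['rect'];print(r['conf'],r['rect'],P[int(y),int(x)].round(3))
p=P.reshape(-1,3);p=p[np.isfinite(p).all(1)];p=p[(np.hypot(p[:,0]-.4527,p[:,1]+.1755)<.08)&(p[:,2]>.008)&(p[:,2]<.06)]
print(len(p)); 
if len(p)>50: print(jarfit(p,[.4527,-.1755,-2.03]).x)
E
```

```text
t 2.22 p [ 0.4462 -0.2039  0.2303] q [ 0.47  0.21  0.41  1.87 -0.78  1.51  0.66] open 0.0853 gf 0.0 F [-0.1 -0.   0.2]
turn [-0.001  0.002 -0.002] rows 0.027332311709001248 per-row [-0.0005  0.0022 -0.0024]
trans cm old axes [-13.7   -0.64   8.81] new axes [-13.72  -0.68   8.78]
t 2.22 p [ 0.4462 -0.2039  0.2303] q [ 0.47  0.21  0.41  1.87 -0.78  1.51  0.66] open 0.0853 gf 0.0 F [-0.1 -0.   0.2]
turn [-0.001  0.002 -0.002] rows 0.027332311709001248 per-row [-0.0005  0.0022 -0.0024]
trans cm old axes [-13.68  -0.64  16.81] new axes [-13.72  -0.68  16.78]
0.79 [299.8, 168.2, 96.1, 59.4] [ 0.548 -0.047  0.042]
0.75 [276.6, 309.8, 48.1, 114.8] [ 0.452 -0.182  0.045]
5042
[ 0.45358967 -0.1764779  -2.03273294]
```

jog_arm(
  steps=[
    {"gripper":1,"translation":[-2.74,-0.11,1.76],"turn":[0,0,0]},
    {"gripper":1,"translation":[-2.74,-0.11,1.76],"turn":[0,0,0]},
    {"gripper":1,"translation":[-2.74,-0.11,1.76],"turn":[0,0,0]},
    {"gripper":1,"translation":[-2.74,-0.11,1.76],"turn":[0,0,0]},
    {"gripper":1,"translation":[-2.74,-0.11,1.76],"turn":[0,0,0]},
  ],
)

```text
t: 2.78
tcp_pos: [0.4276, -0.2311, 0.0718]
ee_rot: [[0.309, 0.898, 0.312], [0.637, -0.439, 0.633], [0.706, 0.003, -0.708]]
contact_force: [0.5, -1.3, -0.0]
opening: 0.0858
gripper_force: 0.0
```

jog_arm(
  steps=[
    {"gripper":1,"translation":[0,0,2],"turn":[0,0,0]},
    {"gripper":1,"translation":[0,0,2],"turn":[0,0,0]},
    {"gripper":1,"translation":[0,0,2],"turn":[0,0,0]},
    {"gripper":1,"translation":[0,0,2],"turn":[0,0,0]},
    {"gripper":1,"translation":[0,0,0],"turn":[0,0,0]},
  ],
)

```text
t: 3.2
tcp_pos: [0.4526, -0.1764, 0.0146]
ee_rot: [[0.309, 0.9, 0.308], [0.635, -0.437, 0.637], [0.708, -0.002, -0.706]]
contact_force: [0.2, 0.7, 0.4]
opening: 0.0851
gripper_force: 0.0
```

```bash
python3 g1.py
```

```text
t 3.2 p [ 0.4526 -0.1764  0.0146] q [ 0.5   0.52  0.34  2.02 -0.96  1.23  1.  ] open 0.0851 gf 0.0 F [0.2 0.7 0.4]
turn [-0.006 -0.001  0.004] rows 0.06392109354582576 per-row [-0.0064 -0.0011  0.0041]
trans cm old axes [-0.4  -0.09 -8.42] new axes [-0.41 -0.03 -8.42]
t 3.2 p [ 0.4526 -0.1764  0.0146] q [ 0.5   0.52  0.34  2.02 -0.96  1.23  1.  ] open 0.0851 gf 0.0 F [0.2 0.7 0.4]
turn [-0.006 -0.001  0.004] rows 0.06392109354582576 per-row [-0.0064 -0.0011  0.0041]
trans cm old axes [-0.41 -0.04 -0.42] new axes [-0.41 -0.03 -0.42]
```

jog_arm(
  newtons=40,
  steps=[
    {"gripper":1,"translation":[-0.3,0,-0.3],"turn":[0,0,0]},
    {"gripper":0,"translation":[0,0,0],"turn":[0,0,0]},
    {"gripper":0,"translation":[0,0,0],"turn":[0,0,0]},
    {"gripper":0,"translation":[0,0,0],"turn":[0,0,0]},
    {"gripper":0,"translation":[0,0,0],"turn":[0,0,0]},
  ],
)

```text
t: 3.62
tcp_pos: [0.45, -0.1856, 0.0165]
ee_rot: [[0.313, 0.896, 0.314], [0.634, -0.444, 0.633], [0.707, 0.001, -0.707]]
contact_force: [-1.0, -0.7, 3.8]
opening: 0.0432
gripper_force: 40.0
```

jog_arm(
  steps=[
    {"gripper":0,"translation":[0,0,0],"turn":[0,0,0]},
    {"gripper":0,"translation":[0,0,0],"turn":[0,0,0]},
    {"gripper":0,"translation":[0,0,0],"turn":[0,0,0]},
    {"gripper":0,"translation":[0,0,0],"turn":[0,0,0]},
  ],
)

```text
t: 3.95
tcp_pos: [0.4501, -0.1856, 0.0164]
ee_rot: [[0.313, 0.896, 0.315], [0.634, -0.444, 0.633], [0.707, 0.001, -0.707]]
contact_force: [-2.1, -2.1, 6.0]
opening: 0.0431
gripper_force: 40.4
```

jog_arm(
  steps=[
    {"gripper":0,"translation":[1.3,0,-1.3],"turn":[0,0,0]},
    {"gripper":0,"translation":[1.3,0,-1.3],"turn":[0,0,0]},
    {"gripper":0,"translation":[1.3,0,-1.3],"turn":[0,0,0]},
    {"gripper":0,"translation":[1.3,0,-1.3],"turn":[0,0,0]},
    {"gripper":0,"translation":[1.3,0,-1.3],"turn":[0,0,0]},
  ],
)

```text
t: 4.37
tcp_pos: [0.4495, -0.1849, 0.1082]
ee_rot: [[0.314, 0.896, 0.313], [0.634, -0.443, 0.634], [0.707, -0.001, -0.708]]
contact_force: [-0.6, 0.0, -1.8]
opening: 0.0433
gripper_force: 41.4
```

jog_arm(
  steps=[
    {"gripper":0,"translation":[0,0,0],"turn":[0,-0.1,0]},
    {"gripper":0,"translation":[0,0,0],"turn":[0,-0.1,0]},
    {"gripper":0,"translation":[0,0,0],"turn":[0,-0.1,0]},
    {"gripper":0,"translation":[0,0,0],"turn":[0,-0.1,0]},
    {"gripper":0,"translation":[0,0,0],"turn":[0,-0.1,0]},
  ],
)

```text
t: 4.78
tcp_pos: [0.4502, -0.1856, 0.1085]
ee_rot: [[0.426, 0.896, 0.126], [0.861, -0.444, 0.247], [0.277, 0.003, -0.961]]
contact_force: [0.6, -0.0, -2.9]
opening: 0.0431
gripper_force: 41.4
```

jog_arm(
  steps=[
    {"gripper":0,"translation":[0,0,0],"turn":[0,-0.1,0]},
    {"gripper":0,"translation":[0,0,0],"turn":[0,-0.1,0]},
    {"gripper":0,"translation":[0,0,0],"turn":[0,-0.1,0]},
    {"gripper":0,"translation":[0,0,0],"turn":[0,-0.1,0]},
    {"gripper":0,"translation":[0,0,0],"turn":[0,-0.1,0]},
  ],
)

```text
t: 5.2
tcp_pos: [0.4504, -0.185, 0.1086]
ee_rot: [[0.433, 0.896, -0.094], [0.875, -0.443, -0.196], [-0.217, 0.003, -0.976]]
contact_force: [0.1, 0.5, -1.6]
opening: 0.0431
gripper_force: 41.4
```

jog_arm(
  steps=[
    {"gripper":0,"translation":[0,0,0],"turn":[0,-0.1,0]},
    {"gripper":0,"translation":[0,0,0],"turn":[0,-0.1,0]},
    {"gripper":0,"translation":[0,0,0],"turn":[0,-0.1,0]},
    {"gripper":0,"translation":[0,0,0],"turn":[0,-0.1,0]},
    {"gripper":0,"translation":[0,0,0],"turn":[0,-0.1,0]},
  ],
)

```text
t: 5.62
tcp_pos: [0.4505, -0.1844, 0.1082]
ee_rot: [[0.334, 0.897, -0.29], [0.675, -0.443, -0.591], [-0.658, 0.002, -0.753]]
contact_force: [0.2, -0.4, -1.6]
opening: 0.0429
gripper_force: 41.4
```

jog_arm(
  steps=[
    {"gripper":0,"translation":[0,0,0],"turn":[0,-0.07,0]},
    {"gripper":0,"translation":[0,0,0],"turn":[0,0,0]},
    {"gripper":0,"translation":[0,0,0],"turn":[0,0,0]},
    {"gripper":0,"translation":[0,0,0],"turn":[0,0,0]},
  ],
)

```text
t: 5.95
tcp_pos: [0.4496, -0.1855, 0.1078]
ee_rot: [[0.315, 0.896, -0.313], [0.635, -0.444, -0.632], [-0.705, 0.0, -0.709]]
contact_force: [1.1, -0.2, -1.1]
opening: 0.0435
gripper_force: 41.5
```

```bash
cat > up.py <<'E'
from pl import *
from scipy.optimize import least_squares
import sys
def upfit(P,ctr,rad=.09,zlo=.01,zhi=.3):
    p=P.reshape(-1,3);p=p[np.isfinite(p).all(1)]
    return p[(np.hypot(p[:,0]-ctr[0],p[:,1]-ctr[1])<rad)&(p[:,2]>zlo)&(p[:,2]<zhi)]
E
python3 - <<'E'
from up import *
p0,R0,s=state();print(p0.round(4),R0.round(3).tolist(),np.round(s['qpos'],2),s['opening'])
o=[]
for c in ['scene','side']:
    im,P=cloud(c);np.savez(c+'2.npz',im=im,P=P)
    m=np.isfinite(P).all(2)&(np.hypot(P[...,0]-p0[0],P[...,1]-p0[1])<.07)&(P[...,2]>.01)
    v,u=np.where(m);cu,cv=int(np.median(u)),int(np.median(v));print(c,cu,cv)
    k=im[max(0,cv-60):cv+60,max(0,cu-60):cu+60,::-1];o.append(cv2.resize(k,(400,400)))
cv2.imwrite('pics/up2.png',np.hstack(o))
E
```

```text
[ 0.4496 -0.1855  0.1078] [[0.315, 0.896, -0.313], [0.635, -0.444, -0.632], [-0.705, 0.0, -0.709]] [-0.36  0.4   0.24  1.91  0.55  1.36 -0.84] 0.04347122229512848
scene 340 202
side 234 225
```

View pics/up2.png

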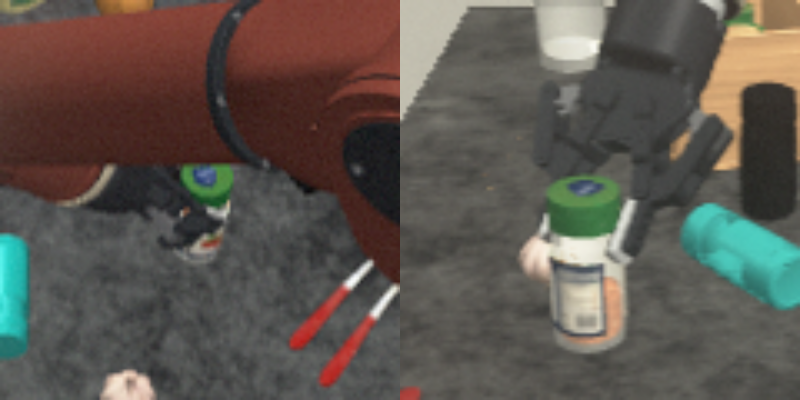

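The jar hangs upright, its green cap at about (585,205) in the side half of the picture. Next I measure its tilt and how far it is above the worktop.

```bash
cat > cyl.py <<'E'
from up import *
# fit near-vertical cylinder r=.023 to side-camera points right of fingers
def cyl(p,x0,r=.023):
    def f(q):
        a=np.array([q[2],q[3],1]);a/=np.linalg.norm(a);d=p-np.array([q[0],q[1],x0[2]])
        return np.linalg.norm(d-np.outer(d@a,a),axis=1)-r
    return least_squares(f,[x0[0],x0[1],0,0],loss='cauchy',f_scale=.0015,x_scale=[.01,.01,.1,.1])
E
python3 - <<'E'
from cyl import *
D=np.load('side2.npz');im,P=D['im'].astype(int),D['P']
near=np.isfinite(P).all(2)&(np.hypot(P[...,0]-.455,P[...,1]+.19)<.05)
g=near&(im[...,1]>im[...,0]*1.3)&(im[...,1]>im[...,2]*1.2)
G=P[g];print('cap',len(G),np.percentile(G,[2,50,98],axis=0).round(4))
c0=G.mean(0)
lite=near&(im.max(2)>120)&(P[...,2]<c0[2]-.02)&(P[...,2]>.015)
L=P[lite];print(len(L),np.percentile(L,[1,50,99],axis=0).round(4))
r=cyl(L,[.455,-.18,.09]);print(r.x,r.cost/len(L))
v,u=np.where(g);print(u.min(),u.max(),v.min(),v.max())
E
```

```text
cap 311 [[ 0.4334 -0.2042  0.1321]
 [ 0.4545 -0.1957  0.1475]
 [ 0.4742 -0.1636  0.1529]]
635 [[ 0.4257 -0.2051  0.0487]
 [ 0.4561 -0.1997  0.0893]
 [ 0.4773 -0.1756  0.1247]]
[ 0.45197376 -0.17990979  0.01229302 -0.00125934] 5.966045844670685e-07
218 239 218 235
```

jog_arm(
  steps=[
    {"gripper":0,"translation":[0.75,0,0.75],"turn":[0,0,0]},
    {"gripper":0,"translation":[0.75,0,0.75],"turn":[0,0,0]},
    {"gripper":0,"translation":[0.75,0,0.75],"turn":[0,0,0]},
    {"gripper":0,"translation":[0.75,0,0.75],"turn":[0,0,0]},
    {"gripper":0,"translation":[0,0,0],"turn":[0,0,0]},
  ],
)

```text
t: 6.47
tcp_pos: [0.4488, -0.1848, 0.0633]
ee_rot: [[0.311, 0.896, -0.315], [0.634, -0.443, -0.634], [-0.708, -0.002, -0.706]]
contact_force: [-0.0, 0.4, -1.9]
opening: 0.0429
gripper_force: 40.8
```

jog_arm(
  steps=[
    {"gripper":0,"translation":[0.07,0,0.07],"turn":[0,0,0]},
    {"gripper":0,"translation":[0.07,0,0.07],"turn":[0,0,0]},
    {"gripper":0,"translation":[0,0,0],"turn":[0,0,0]},
  ],
)

```text
t: 6.72
tcp_pos: [0.4498, -0.1847, 0.0629]
ee_rot: [[0.313, 0.896, -0.313], [0.634, -0.443, -0.633], [-0.707, -0.0, -0.708]]
contact_force: [0.4, -0.0, -1.3]
opening: 0.0437
gripper_force: 40.9
```

jog_arm(
  steps=[
    {"gripper":0,"translation":[0.07,0,0.07],"turn":[0,0,0]},
    {"gripper":0,"translation":[0.07,0,0.07],"turn":[0,0,0]},
    {"gripper":0,"translation":[0,0,0],"turn":[0,0,0]},
  ],
)

```text
t: 6.97
tcp_pos: [0.4499, -0.1848, 0.0626]
ee_rot: [[0.314, 0.896, -0.314], [0.633, -0.444, -0.634], [-0.708, 0.0, -0.707]]
contact_force: [-3.2, 3.5, 12.7]
opening: 0.0432
gripper_force: 42.0
```

jog_arm(
  steps=[
    {"gripper":0,"translation":[-0.06,0,-0.06],"turn":[0,0,0]},
    {"gripper":0,"translation":[0,0,0],"turn":[0,0,0]},
    {"gripper":0.8,"translation":[0,0,0],"turn":[0,0,0]},
    {"gripper":1,"translation":[0,0,0],"turn":[0,0,0]},
    {"gripper":1,"translation":[0,0,0],"turn":[0,0,0]},
  ],
)

```text
t: 7.38
tcp_pos: [0.4498, -0.1847, 0.0619]
ee_rot: [[0.313, 0.896, -0.313], [0.634, -0.443, -0.633], [-0.707, -0.0, -0.708]]
contact_force: [0.1, 0.1, -0.4]
opening: 0.0774
gripper_force: 0.0
```

jog_arm(
  steps=[
    {"gripper":1,"translation":[0,0,0],"turn":[0,0,0]},
    {"gripper":1,"translation":[0,0,0],"turn":[0,0,0]},
    {"gripper":1,"translation":[0,0,0],"turn":[0,0,0]},
    {"gripper":1,"translation":[0,0,0],"turn":[0,0,0]},
  ],
)

```text
t: 7.72
tcp_pos: [0.4498, -0.1847, 0.062]
ee_rot: [[0.313, 0.896, -0.313], [0.634, -0.443, -0.633], [-0.707, -0.0, -0.708]]
contact_force: [0.5, 0.0, -0.1]
opening: 0.0853
gripper_force: 0.0
```

```bash
python3 - <<'E'
from cyl import *
p0,R0,s=state();print(p0.round(4),s['opening'])
im,P=cloud('side');im=im.astype(int)
near=np.isfinite(P).all(2)&(np.hypot(P[...,0]-.455,P[...,1]+.19)<.05)
g=near&(im[...,1]>im[...,0]*1.3)&(im[...,1]>im[...,2]*1.2)
G=P[g];print('cap',len(G),np.percentile(G,[2,50,98],axis=0).round(4))
L=P[near&(im.max(2)>120)&(P[...,2]<.085)&(P[...,2]>.012)]
r=cyl(L,[.455,-.18,.05]);print(len(L),r.x,r.cost/len(L))
E
```

```text
[ 0.4498 -0.1847  0.062 ] 0.08528098175267546
cap 309 [[ 0.4333 -0.2024  0.0865]
 [ 0.4546 -0.1938  0.1031]
 [ 0.4746 -0.1621  0.108 ]]
579 [ 0.4521307  -0.17885447  0.007723    0.02345423] 6.783447960804547e-07
```

jog_arm(
  steps=[
    {"gripper":1,"translation":[0,0,-2],"turn":[0,0,0]},
    {"gripper":1,"translation":[0,0,-3],"turn":[0,0,0]},
    {"gripper":1,"translation":[0,0,-4],"turn":[0,0,0]},
    {"gripper":1,"translation":[0,0,-4],"turn":[0,0,0]},
    {"gripper":1,"translation":[0,0,-4],"turn":[0,0,0]},
  ],
)

```text
t: 8.18
tcp_pos: [0.5032, -0.076, 0.1837]
ee_rot: [[0.313, 0.896, -0.314], [0.634, -0.444, -0.633], [-0.707, -0.001, -0.708]]
contact_force: [1.2, 0.0, -0.2]
opening: 0.0857
gripper_force: 0.0
```

jog_arm(
  steps=[
    {"gripper":1,"translation":[0,0,-3],"turn":[0,0,0]},
    {"gripper":1,"translation":[0,0,0],"turn":[0,0,0]},
    {"gripper":1,"translation":[0,0,0],"turn":[0,0,0]},
  ],
)

```text
t: 8.43
tcp_pos: [0.5134, -0.0569, 0.204]
ee_rot: [[0.314, 0.897, -0.311], [0.636, -0.441, -0.633], [-0.705, 0.001, -0.709]]
contact_force: [-0.5, -0.1, -0.3]
opening: 0.0852
gripper_force: 0.0
```

```bash
python3 - <<'E'
from cyl import *
im,P=cloud('side');np.savez('side3.npz',im=im,P=P);I=im.astype(int)
near=np.isfinite(P).all(2)&(np.hypot(P[...,0]-.455,P[...,1]+.19)<.06)
g=near&(I[...,1]>I[...,0]*1.3)&(I[...,1]>I[...,2]*1.2)
G=P[g];print('cap',np.percentile(G,[2,50,98],axis=0).round(4))
L=P[near&(P[...,2]<.085)&(P[...,2]>.012)]
r=cyl(L,[.455,-.18,.05]);print(len(L),r.x,r.cost/len(L))
im2,P2=cloud('scene');np.savez('scene3.npz',im=im2,P=P2)
near=np.isfinite(P2).all(2)&(np.hypot(P2[...,0]-.455,P2[...,1]+.18)<.05)
L2=P2[near&(P2[...,2]<.085)&(P2[...,2]>.012)]
r=cyl(np.vstack([L,L2]),[.455,-.18,.05]);print(len(L2),r.x)
j=np.array([r.x[0],r.x[1],0])
R=plan(np.array([j[0],j[1],.23]),frame([0,0,-1],[np.cos(.25),np.sin(.25),0]))
# box: rim points
Q=np.vstack([P.reshape(-1,3),P2.reshape(-1,3)]);Q=Q[np.isfinite(Q).all(1)]
Q=Q[(np.abs(Q[:,0]-.525)<.15)&(np.abs(Q[:,1]-.27)<.17)]
out=Q[(Q[:,2]>.03)&(Q[:,2]<.119)];rim=Q[(Q[:,2]>.122)&(Q[:,2]<.129)]
def sd(q,p,hx,hy):
    c,s=np.cos(q[2]),np.sin(q[2]);d=p[:,:2]-q[:2];x=d@[c,s];y=d@[-s,c];return np.maximum(np.abs(x)-hx,np.abs(y)-hy),x,y
def f(q):
    a=sd(q,out,.068,.108)[0];b=sd(q,out,.06,.1)[0]
    c=np.abs(sd(q,rim,.064,.104)[0])
    return np.r_[np.minimum(abs(a),abs(b)),2*np.maximum(c-.004,0)]
for t in [.15,.2,.25,.3]:
    b=least_squares(f,[.525,.27,t],loss='cauchy',f_scale=.002,x_scale=[.01,.01,.1]);print(b.x,b.cost)
c,s=np.cos(b.x[2]),np.sin(b.x[2]);
for zz,(lo,hi) in {'wall':(.05,.115),'rim':(.122,.129)}.items():
    k=Q[(Q[:,2]>lo)&(Q[:,2]<hi)];d=k[:,:2]-b.x[:2];x=d@[c,s];y=d@[-s,c]
    print(zz,np.histogram(x,np.arange(-.08,.085,.004))[0],np.histogram(y,np.arange(-.12,.125,.004))[0])
top=Q[(Q[:,2]>.105)&(Q[:,2]<.12)];d=top[:,:2]-b.x[:2];x=d@[c,s];y=d@[-s,c]
m=(np.abs(x)<.05)
for yc in (-.064,0,.064):
    k=m&(np.abs(y-yc)<.028);print('jar',yc,k.sum(),np.median(x[k]) if k.any() else 0,np.median(y[k]) if k.any() else 0)
E
```

```text
cap [[ 0.4343 -0.2029  0.0863]
 [ 0.4558 -0.1947  0.1031]
 [ 0.4746 -0.1623  0.1082]]
631 [ 0.45218097 -0.1790799  -0.00318024  0.01441263] 4.48505452147564e-07
216 [ 0.45194589 -0.17905711 -0.00369072  0.00794574]
t 8.53 p [ 0.5118 -0.059   0.2028] q [-0.48  0.43  0.19  1.63  0.47  1.66 -0.84] open 0.0852 gf 0.0 F [ 0.1 -0.2 -0.6]
turn [-0.28   0.752 -0.672] rows 8.720291854310634 per-row [-0.0311  0.0835 -0.0747]
trans cm old axes [-11.41  -0.03   7.57] new axes [-10.15  -8.77  -2.72]
[0.52533535 0.2687983  0.26135409] 0.022924960809613697
[0.52533534 0.26879834 0.2613541 ] 0.022924960809634336
[0.52533534 0.26879834 0.2613541 ] 0.022924960809636134
[0.52533534 0.26879834 0.2613541 ] 0.022924960809631096
wall [  0   0 323 436  32  43  39  42  49  45  70  72  62  70 135 182 184 139
 131 122 114 101  76  66  56  61  36  57  40  48  58  66  59  68 382 328
  25   0   0   0   0] [  0   6 200 509 336 109  35  18  28  33  31  39  35  41  57  48  50  57
  72  89  32  26  26  28  38  49  56  47  49  53  49  59  54  62  74  74
  28  19  32  25  30  21  24  26  30  28  26  16  25  31  24  21  20  27
 111 193 279 105   0   0   0]
rim [  0   0  27 122 103  23  13  12  10  10  13  14  12  10  18  13  12  13
  14  12  14  11  13  13  15  15  12   9  13  12  10  11  13  15  57 122
  92  20   3   1   0] [ 0  1 34 97 76 19  8 14  6 14  9 12 12  8 15  9 12 12 11  7 16 12 11  6
 11 12 12 11 12 10 11  6 10  7  9  8  8 10 10 10  7  6 10 10  8  6 10 10
  7  7 11  8 13 12 22 83 84 30  0  0  0]
jar -0.064 242 -0.0017204611063297841 -0.060799511874644246
jar 0 318 0.002052076529395762 -0.002116756210939451
jar 0.064 0 0 0
```

jog_arm(
  steps=[
    {"gripper":1,"translation":[0,0,0],"turn":[-0.0311,0.0835,-0.0747]},
    {"gripper":1,"translation":[0,0,0],"turn":[-0.0311,0.0835,-0.0747]},
    {"gripper":1,"translation":[0,0,0],"turn":[-0.0311,0.0835,-0.0747]},
    {"gripper":1,"translation":[0,0,0],"turn":[-0.0311,0.0835,-0.0747]},
    {"gripper":1,"translation":[0,0,0],"turn":[-0.0311,0.0835,-0.0747]},
  ],
)

```text
t: 8.95
tcp_pos: [0.5114, -0.0589, 0.2027]
ee_rot: [[0.033, 0.996, -0.086], [0.941, -0.06, -0.333], [-0.337, -0.07, -0.939]]
contact_force: [0.4, -0.1, -1.5]
opening: 0.0855
gripper_force: 0.0
```

jog_arm(
  steps=[
    {"gripper":1,"translation":[0,0,0],"turn":[-0.0311,0.0835,-0.0747]},
    {"gripper":1,"translation":[0,0,0],"turn":[-0.0311,0.0835,-0.0747]},
    {"gripper":1,"translation":[0,0,0],"turn":[-0.0311,0.0835,-0.0747]},
    {"gripper":1,"translation":[0,0,0],"turn":[-0.0311,0.0835,-0.0747]},
    {"gripper":1,"translation":[0,0,0],"turn":[0,0,0]},
  ],
)

```text
t: 9.37
tcp_pos: [0.5108, -0.0632, 0.203]
ee_rot: [[-0.246, 0.969, 0.001], [0.969, 0.246, 0.004], [0.004, 0.002, -1.0]]
contact_force: [-0.3, -1.6, 0.4]
opening: 0.0862
gripper_force: 0.0
```

jog_arm(
  steps=[
    {"gripper":1,"translation":[-2.5,-2.2,-0.6],"turn":[0,0,0]},
    {"gripper":1,"translation":[-2.5,-2.2,-0.6],"turn":[0,0,0]},
    {"gripper":1,"translation":[-2.5,-2.2,-0.6],"turn":[0,0,0]},
    {"gripper":1,"translation":[-2.5,-2.2,-0.6],"turn":[0,0,0]},
    {"gripper":1,"translation":[0,0,0],"turn":[0,0,0]},
  ],
)

```text
t: 9.78
tcp_pos: [0.4484, -0.1834, 0.2275]
ee_rot: [[-0.237, 0.972, -0.001], [0.972, 0.237, -0.003], [-0.003, -0.001, -1.0]]
contact_force: [0.4, -0.2, -0.6]
opening: 0.0855
gripper_force: 0.0
```

```bash
python3 - <<'E'
from cyl import *
p0,R0,s=state();print(R0.round(3).tolist())
im,P=cloud('wrist')
p=P.reshape(-1,3);p=p[np.isfinite(p).all(1)];k=p[(np.hypot(p[:,0]-.452,p[:,1]+.179)<.04)&(p[:,2]>.1)&(p[:,2]<.112)]
print(len(k),k.mean(0).round(4) if len(k) else 0, ((k.min(0)+k.max(0))/2).round(4) if len(k) else 0)
plan(np.array([.452,-.179,.086-.019]),frame([0,0,-1],[np.cos(.26),np.sin(.26),0]))
E
```

```text
[[-0.237, 0.972, -0.001], [0.972, 0.237, -0.003], [-0.003, -0.001, -1.0]]
2474 [ 0.4524 -0.1781  0.1055] [ 0.4525 -0.179   0.1042]
t 9.83 p [ 0.4499 -0.1802  0.227 ] q [-0.02 -0.01  0.31  1.87  0.01  1.28  0.53] open 0.0851 gf 0.0 F [ 0.5  0.7 -0.5]
turn [-0.001  0.001 -0.018] rows 0.15345785398711412 per-row [-0.0008  0.0014 -0.0183]
trans cm old axes [ 0.09  0.25 16.  ] new axes [ 0.06  0.24 16.  ]
```

jog_arm(
  steps=[
    {"gripper":1,"translation":[0.06,0.25,2.5],"turn":[0,0,-0.018]},
    {"gripper":1,"translation":[0,0,2.5],"turn":[0,0,0]},
    {"gripper":1,"translation":[0,0,2.5],"turn":[0,0,0]},
    {"gripper":1,"translation":[0,0,2.5],"turn":[0,0,0]},
    {"gripper":1,"translation":[0,0,2],"turn":[0,0,0]},
  ],
)

```text
t: 10.25
tcp_pos: [0.4532, -0.1743, 0.1044]
ee_rot: [[-0.264, 0.964, -0.003], [0.964, 0.264, 0.0], [0.001, -0.002, -1.0]]
contact_force: [-1.5, -0.2, -0.7]
opening: 0.0851
gripper_force: 0.0
```

jog_arm(
  steps=[
    {"gripper":1,"translation":[0,0,2],"turn":[0,0,0]},
    {"gripper":1,"translation":[0,0,2],"turn":[0,0,0]},
    {"gripper":1,"translation":[0,0,0],"turn":[0,0,0]},
    {"gripper":1,"translation":[0,0,0],"turn":[0,0,0]},
  ],
)

```text
t: 10.58
tcp_pos: [0.4533, -0.1745, 0.0661]
ee_rot: [[-0.265, 0.964, -0.003], [0.964, 0.265, 0.001], [0.001, -0.003, -1.0]]
contact_force: [-0.4, -0.7, 0.2]
opening: 0.0857
gripper_force: 0.0
```

jog_arm(
  newtons=40,
  steps=[
    {"gripper":0.7,"translation":[0,0,0],"turn":[0,0,0]},
    {"gripper":0.6,"translation":[0,0,0],"turn":[0,0,0]},
    {"gripper":0.5,"translation":[0,0,0],"turn":[0,0,0]},
    {"gripper":0,"translation":[0,0,0],"turn":[0,0,0]},
    {"gripper":0,"translation":[0,0,0],"turn":[0,0,0]},
  ],
)

```text
t: 11.0
tcp_pos: [0.4548, -0.176, 0.0686]
ee_rot: [[-0.265, 0.964, 0.002], [0.964, 0.265, 0.0], [-0.0, 0.002, -1.0]]
contact_force: [-3.4, -0.4, 6.8]
opening: 0.0447
gripper_force: 39.4
```

jog_arm(
  steps=[
    {"gripper":0,"translation":[0,0,0],"turn":[0,0,0]},
    {"gripper":0,"translation":[0,0,0],"turn":[0,0,0]},
    {"gripper":0,"translation":[0,0,-1],"turn":[0,0,0]},
    {"gripper":0,"translation":[0,0,0],"turn":[0,0,0]},
  ],
)

```text
t: 11.33
tcp_pos: [0.4555, -0.1758, 0.0793]
ee_rot: [[-0.266, 0.964, 0.004], [0.964, 0.266, 0.0], [-0.001, 0.004, -1.0]]
contact_force: [1.4, -0.5, -1.0]
opening: 0.0446
gripper_force: 40.7
```

jog_arm(
  steps=[
    {"gripper":0,"translation":[0,0,-3],"turn":[0,0,0]},
    {"gripper":0,"translation":[0,0,-3],"turn":[0,0,0]},
    {"gripper":0,"translation":[0,0,-3],"turn":[0,0,0]},
    {"gripper":0,"translation":[0,0,-3],"turn":[0,0,0]},
    {"gripper":0,"translation":[0,0,-3],"turn":[0,0,0]},
  ],
)

```text
t: 11.75
tcp_pos: [0.4541, -0.1755, 0.2293]
ee_rot: [[-0.266, 0.964, 0.002], [0.964, 0.266, 0.001], [0.0, 0.002, -1.0]]
contact_force: [0.6, -0.7, -1.6]
opening: 0.0447
gripper_force: 41.5
```

jog_arm(
  steps=[
    {"gripper":0,"translation":[0,0,0],"turn":[0,0,0]},
    {"gripper":0,"translation":[0,0,0],"turn":[0,0,0]},
  ],
)

```text
t: 11.92
tcp_pos: [0.4554, -0.1758, 0.2293]
ee_rot: [[-0.266, 0.964, 0.005], [0.964, 0.266, 0.0], [-0.001, 0.005, -1.0]]
contact_force: [-0.2, 0.2, -1.6]
opening: 0.0444
gripper_force: 41.5
```

```bash
cat > held.py <<'E'
from cyl import *
p0,R0,s=state();print(p0.round(4))
Ls=[]
for c in ['side','scene']:
    im,P=cloud(c)
    m=np.isfinite(P).all(2)&(np.hypot(P[...,0]-p0[0],P[...,1]-p0[1])<.05)&(P[...,2]<p0[2]+.005)&(P[...,2]>max(.13 if p0[1]>.1 else 0,p0[2]-.075))
    L=P[m]; Ls.append(L); print(c,len(L), L[:,2].min().round(4) if len(L) else '')
    if len(L)>60:
        r=cyl(L,[p0[0],p0[1],p0[2]-.03]);print(r.x.round(4),r.cost/len(L))
r=cyl(np.vstack(Ls),[p0[0],p0[1],p0[2]-.03]);print('both',r.x.round(4))
off=r.x[:2]-p0[:2]
print('jar off in tool',(R0.T@np.r_[off,0]*1000).round(1),'mm')
pad=np.array([.5088,.3306]);plan(np.r_[pad-off,p0[2]],frame([0,0,-1],[np.cos(.261),np.sin(.261),0]))
E
python3 held.py
```

```text
[ 0.4554 -0.1758  0.2293]
side 758 0.1627
[ 0.4545 -0.179   0.0257  0.0028] 3.7737877604246606e-07
scene 259 0.163
[ 0.4525 -0.1784  0.0299  0.0099] 5.385778589745901e-07
both [ 0.4541 -0.1788  0.0302  0.0039]
jar off in tool [-2.6 -2.  -0. ] mm
t 12.02 p [ 0.4539 -0.1753  0.2267] q [-0.03 -0.01  0.31  1.87  0.    1.28  0.55] open 0.0444 gf 41.5 F [ 0.3  0.5 -1.9]
turn [ 0.001 -0.001  0.008] rows 0.06896791208029882 per-row [ 0.0008 -0.0008  0.0082]
trans cm old axes [47.57 18.95 -0.21] new axes [47.72 18.56 -0.26]
```

jog_arm(
  steps=[
    {"gripper":0,"translation":[2.5,1.0,0],"turn":[0,0,0]},
    {"gripper":0,"translation":[3.2,1.27,0],"turn":[0,0,0]},
    {"gripper":0,"translation":[3.2,1.27,0],"turn":[0,0,0]},
    {"gripper":0,"translation":[3.2,1.27,0],"turn":[0,0,0]},
    {"gripper":0,"translation":[3.2,1.27,0],"turn":[0,0,0]},
  ],
)

```text
t: 12.43
tcp_pos: [0.4713, -0.0104, 0.226]
ee_rot: [[-0.266, 0.964, -0.001], [0.964, 0.266, 0.0], [0.001, -0.001, -1.0]]
contact_force: [1.4, -0.9, 0.1]
opening: 0.0438
gripper_force: 41.5
```

jog_arm(
  steps=[
    {"gripper":0,"translation":[3.2,1.27,0],"turn":[0,0,0]},
    {"gripper":0,"translation":[3.2,1.27,0],"turn":[0,0,0]},
    {"gripper":0,"translation":[3.2,1.27,0],"turn":[0,0,0]},
    {"gripper":0,"translation":[3.2,1.27,0],"turn":[0,0,0]},
    {"gripper":0,"translation":[3.2,1.27,0],"turn":[0,0,0]},
  ],
)

```text
t: 12.85
tcp_pos: [0.49, 0.1606, 0.226]
ee_rot: [[-0.266, 0.964, -0.001], [0.964, 0.266, -0.0], [0.0, -0.001, -1.0]]
contact_force: [0.3, -0.4, -1.8]
opening: 0.0446
gripper_force: 41.5
```

jog_arm(
  steps=[
    {"gripper":0,"translation":[3.2,1.27,0],"turn":[0,0,0]},
    {"gripper":0,"translation":[3.2,1.27,0],"turn":[0,0,0]},
    {"gripper":0,"translation":[3.2,1.27,0],"turn":[0,0,0]},
    {"gripper":0,"translation":[3.2,1.27,0],"turn":[0,0,0]},
    {"gripper":0,"translation":[2.0,0.8,0],"turn":[0,0,0]},
  ],
)

```text
t: 13.27
tcp_pos: [0.5067, 0.3211, 0.2255]
ee_rot: [[-0.269, 0.963, -0.002], [0.963, 0.269, 0.0], [0.001, -0.002, -1.0]]
contact_force: [-0.7, 0.6, -1.4]
opening: 0.0445
gripper_force: 41.5
```

jog_arm(
  steps=[
    {"gripper":0,"translation":[1.2,0.5,0],"turn":[0,0,0]},
    {"gripper":0,"translation":[0,0,0],"turn":[0,0,0]},
    {"gripper":0,"translation":[0,0,0],"turn":[0,0,0]},
    {"gripper":0,"translation":[0,0,0],"turn":[0,0,0]},
  ],
)

```text
t: 13.6
tcp_pos: [0.5102, 0.3284, 0.2271]
ee_rot: [[-0.264, 0.965, 0.001], [0.965, 0.264, -0.001], [-0.001, 0.0, -1.0]]
contact_force: [0.0, -0.0, -1.5]
opening: 0.0446
gripper_force: 41.5
```

```bash
python3 held.py; python3 - <<'E'
from h import *
im,P=cloud('scene');im=cv2.resize(im[200:360,110:300,::-1],None,fx=3,fy=3);b,_=cloud('side');b=cv2.resize(b[90:250,200:370,::-1],(400,376))
o=np.zeros((480,800,3),np.uint8);o[:,:400]=im[:480,:400];o[:376,400:]=b;cv2.imwrite('pics/over.png',o)
E
```

```text
[0.5102 0.3284 0.2271]
side 333 0.1606
[0.509  0.3252 0.024  0.0041] 8.666953434924303e-07
scene 227 0.163
[0.5085 0.3238 0.0307 0.0123] 3.720972465058476e-07
both [0.5088 0.3246 0.0329 0.0087]
jar off in tool [-3.3 -2.3  0. ] mm
t 13.7 p [0.5104 0.3285 0.2278] q [-0.54  0.25 -0.13  1.58  0.04  1.31 -0.41] open 0.0445 gf 41.5 F [ 0.7 -0.6 -1.9]
turn [0.001 0.    0.006] rows 0.04971694283567556 per-row [0.0014 0.0005 0.0058]
trans cm old axes [0.57 0.14 0.06] new axes [0.57 0.13 0.06]
```

View pics/over.png

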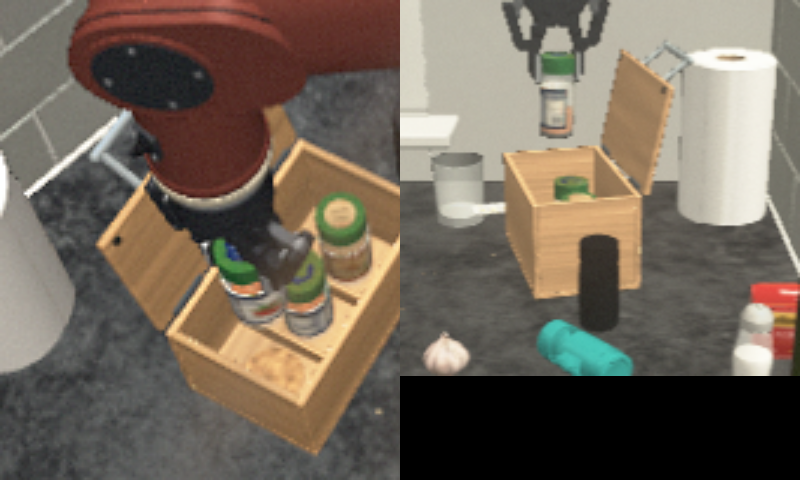

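The jar hangs over the empty bay, and its pad is visible at (270,365). I'll correct the small tilt and offset, then lower it.

jog_arm(
  steps=[
    {"gripper":0,"translation":[0.57,0.05,0],"turn":[-0.034,0,0]},
    {"gripper":0,"translation":[0,0,0],"turn":[0,0,0]},
    {"gripper":0,"translation":[0,0,0],"turn":[0,0,0]},
  ],
)

```text
t: 14.05
tcp_pos: [0.5085, 0.3358, 0.2282]
ee_rot: [[-0.266, 0.963, 0.034], [0.964, 0.266, 0.01], [0.0, 0.035, -0.999]]
contact_force: [-0.4, -0.6, -1.3]
opening: 0.0443
gripper_force: 41.5
```

```bash
python3 held.py
```

```text
[0.5085 0.3358 0.2282]
side 343 0.1625
[ 0.5084  0.3328 -0.0053 -0.0123] 8.862664537434382e-07
scene 208 0.1622
[ 0.5078  0.3316 -0.0129 -0.0018] 3.1622606985601954e-07
both [ 0.5082  0.3322 -0.0066 -0.0055]
jar off in tool [-3.4 -1.3 -0. ] mm
t 14.15 p [0.509  0.3355 0.228 ] q [-0.55  0.24 -0.14  1.6   0.05  1.28 -0.43] open 0.0444 gf 41.5 F [-0.2 -0.3 -1.3]
turn [ 0.035 -0.     0.008] rows 0.29893357377102087 per-row [ 0.035  -0.0003  0.0077]
trans cm old axes [-0.13 -0.03 -0.02] new axes [-0.13 -0.03 -0.02]
```

jog_arm(
  steps=[
    {"gripper":0,"translation":[-0.13,-0.07,2.0],"turn":[0,0,0]},
    {"gripper":0,"translation":[0,-0.07,2.0],"turn":[0,0,0]},
    {"gripper":0,"translation":[0,-0.07,2.0],"turn":[0,0,0]},
    {"gripper":0,"translation":[0,-0.07,2.0],"turn":[0,0,0]},
    {"gripper":0,"translation":[0,-0.07,2.0],"turn":[0,0,0]},
  ],
)

```text
t: 14.57
tcp_pos: [0.5096, 0.3343, 0.1268]
ee_rot: [[-0.265, 0.964, 0.034], [0.964, 0.265, 0.009], [0.0, 0.035, -0.999]]
contact_force: [1.4, 0.6, -1.4]
opening: 0.0444
gripper_force: 41.5
```

jog_arm(
  steps=[
    {"gripper":0,"translation":[0,-0.07,2.0],"turn":[0,0,0]},
    {"gripper":0,"translation":[0,-0.05,1.5],"turn":[0,0,0]},
    {"gripper":0,"translation":[0,-0.02,0.5],"turn":[0,0,0]},
    {"gripper":0,"translation":[0,0,0],"turn":[0,0,0]},
    {"gripper":0,"translation":[0,0,0],"turn":[0,0,0]},
  ],
)

```text
t: 14.98
tcp_pos: [0.5097, 0.3349, 0.0883]
ee_rot: [[-0.266, 0.963, 0.034], [0.964, 0.265, 0.01], [0.0, 0.036, -0.999]]
contact_force: [-0.1, 0.4, -1.3]
opening: 0.0443
gripper_force: 41.5
```

jog_arm(
  steps=[
    {"gripper":0,"translation":[0,0,0.15],"turn":[0,0,0]},
    {"gripper":0,"translation":[0,0,0.15],"turn":[0,0,0]},
    {"gripper":0,"translation":[0,0,0],"turn":[0,0,0]},
    {"gripper":0,"translation":[0,0,0],"turn":[0,0,0]},
  ],
)

```text
t: 15.32
tcp_pos: [0.5096, 0.3351, 0.0852]
ee_rot: [[-0.266, 0.963, 0.035], [0.964, 0.266, 0.01], [0.001, 0.036, -0.999]]
contact_force: [-0.5, -0.3, -1.0]
opening: 0.0448
gripper_force: 41.5
```

jog_arm(
  steps=[
    {"gripper":0,"translation":[0,0,0.15],"turn":[0,0,0]},
    {"gripper":0,"translation":[0,0,0.15],"turn":[0,0,0]},
    {"gripper":0,"translation":[0,0,0],"turn":[0,0,0]},
  ],
)

```text
t: 15.57
tcp_pos: [0.5093, 0.3348, 0.0814]
ee_rot: [[-0.266, 0.963, 0.034], [0.964, 0.266, 0.009], [0.0, 0.035, -0.999]]
contact_force: [-0.5, -0.1, -0.9]
opening: 0.0442
gripper_force: 41.5
```

jog_arm(
  steps=[
    {"gripper":0,"translation":[0,0,0.1],"turn":[0,0,0]},
    {"gripper":0,"translation":[0,0,0.1],"turn":[0,0,0]},
    {"gripper":0,"translation":[0,0,0],"turn":[0,0,0]},
  ],
)

```text
t: 15.82
tcp_pos: [0.5094, 0.3348, 0.0795]
ee_rot: [[-0.266, 0.963, 0.034], [0.964, 0.266, 0.009], [0.0, 0.035, -0.999]]
contact_force: [-0.5, 0.3, -2.0]
opening: 0.0445
gripper_force: 41.5
```

jog_arm(
  steps=[
    {"gripper":0,"translation":[0,0,0.08],"turn":[0,0,0]},
    {"gripper":0,"translation":[0,0,0],"turn":[0,0,0]},
    {"gripper":0,"translation":[0,0,0],"turn":[0,0,0]},
  ],
)

```text
t: 16.07
tcp_pos: [0.5097, 0.335, 0.0793]
ee_rot: [[-0.266, 0.963, 0.034], [0.964, 0.266, 0.01], [0.0, 0.036, -0.999]]
contact_force: [-1.7, -1.2, 3.7]
opening: 0.0445
gripper_force: 43.4
```

jog_arm(
  steps=[
    {"gripper":0,"translation":[0,0,0.08],"turn":[0,0,0]},
    {"gripper":0,"translation":[0,0,0],"turn":[0,0,0]},
    {"gripper":0,"translation":[0,0,0],"turn":[0,0,0]},
  ],
)

```text
t: 16.32
tcp_pos: [0.5098, 0.3351, 0.0792]
ee_rot: [[-0.266, 0.963, 0.035], [0.964, 0.266, 0.01], [0.0, 0.036, -0.999]]
contact_force: [-3.4, -2.2, 10.0]
opening: 0.0442
gripper_force: 45.4
```

jog_arm(
  steps=[
    {"gripper":0,"translation":[0,0,-0.07],"turn":[0,0,0]},
    {"gripper":0.6,"translation":[0,0,0],"turn":[0,0,0]},
    {"gripper":0.7,"translation":[0,0,0],"turn":[0,0,0]},
    {"gripper":0.75,"translation":[0,0,0],"turn":[0,0,0]},
    {"gripper":0.75,"translation":[0,0,0],"turn":[0,0,0]},
  ],
)

```text
t: 16.73
tcp_pos: [0.5096, 0.3349, 0.0786]
ee_rot: [[-0.266, 0.963, 0.034], [0.964, 0.266, 0.01], [0.0, 0.035, -0.999]]
contact_force: [-0.6, -0.5, -0.6]
opening: 0.0639
gripper_force: 0.0
```

jog_arm(
  steps=[
    {"gripper":0.75,"translation":[0,0,0],"turn":[0,0,0]},
    {"gripper":0.75,"translation":[0,0.02,-0.7],"turn":[0,0,0]},
    {"gripper":0.75,"translation":[0,0.05,-1.5],"turn":[0,0,0]},
    {"gripper":0.75,"translation":[0,0.07,-2],"turn":[0,0,0]},
    {"gripper":0.75,"translation":[0,0.07,-2],"turn":[0,0,0]},
  ],
)

```text
t: 17.15
tcp_pos: [0.5092, 0.3348, 0.1417]
ee_rot: [[-0.266, 0.963, 0.033], [0.964, 0.266, 0.009], [0.0, 0.035, -0.999]]
contact_force: [1.1, -0.2, 0.6]
opening: 0.0645
gripper_force: 0.0
```

jog_arm(
  steps=[
    {"gripper":0.75,"translation":[0,0,-4],"turn":[0.034,0,0]},
    {"gripper":0.75,"translation":[0,0,-4],"turn":[0,0,0]},
    {"gripper":0.75,"translation":[0,0,-4],"turn":[0,0,0]},
    {"gripper":0.75,"translation":[0,0,-4],"turn":[0,0,0]},
    {"gripper":0.75,"translation":[0,0,-4],"turn":[0,0,0]},
  ],
)

```text
t: 17.57
tcp_pos: [0.5075, 0.3341, 0.3436]
ee_rot: [[-0.266, 0.964, 0.002], [0.964, 0.266, 0.001], [0.001, 0.002, -1.0]]
contact_force: [0.7, -0.0, 0.4]
opening: 0.0641
gripper_force: 0.0
```

jog_arm(
  steps=[
    {"gripper":0.35,"translation":[0,0,-4],"turn":[0,0,0]},
    {"gripper":0.35,"translation":[0,0,0],"turn":[0,0,0]},
    {"gripper":0.35,"translation":[0,0,0],"turn":[0,0,0]},
  ],
)

```text
t: 17.82
tcp_pos: [0.5084, 0.3349, 0.3844]
ee_rot: [[-0.266, 0.964, 0.006], [0.964, 0.266, 0.004], [0.002, 0.007, -1.0]]
contact_force: [0.4, -0.4, -0.2]
opening: 0.0304
gripper_force: 0.0
```

```bash
cat > bar.py <<'E'
from cyl import *
bc=np.array([.5253,.2688]);yaw=.261;c,s=np.cos(yaw),np.sin(yaw);RB=np.array([[c,-s,0],[s,c,0],[0,0,1]])
def tobox(P): return (P-np.r_[bc,0])@RB
def bars():
    out=[]
    for n in ['scene','side']:
        im,P=cloud(n);np.savez(n+'4.npz',im=im,P=P);B=tobox(P)
        d=B-[.068,0,.125]
        m=np.isfinite(B).all(2)&(np.abs(B[...,1])<.046)&(np.abs(np.hypot(d[...,0],d[...,2])-.165)<.012)&(d[...,2]>0)
        I=im.astype(int);m&=(np.abs(I[...,0]-I[...,2])<40)&(I.max(2)>90)
        k=B[m];print(n,len(k))
        if len(k):
            print(np.percentile(k,[5,50,95],axis=0).round(4))
        out.append(k)
    return np.vstack(out)
E
python3 - <<'E'
from bar import *
k=bars()
d=k-[.068,0,.125];th=np.median(np.arctan2(d[:,2],-d[:,0]))-np.arctan2(42,160);print('theta',th)
print(state()[0])
a=np.load('scene4.npz')['im'];b=np.load('side4.npz')['im']
o=np.zeros((480,800,3),np.uint8);o[:,:400]=cv2.resize(a[200:360,110:270,::-1],None,fx=3,fy=3)[:,:400];o[:376,400:]=cv2.resize(b[90:250,200:370,::-1],(400,376));cv2.imwrite('pics/lid.png',o)
for yc in (-.064,0,.064):
    P=tobox(np.load('scene4.npz')['P'].reshape(-1,3));P=P[np.isfinite(P).all(1)]
    q=P[(np.abs(P[:,0])<.05)&(np.abs(P[:,1]-yc)<.03)&(P[:,2]>.105)&(P[:,2]<.124)];print(yc,len(q),((q.min(0)+q.max(0))/2).round(4) if len(q) else '',np.median(q,0).round(4) if len(q) else '')
E
```

```text
scene 72
[[0.1311 0.013  0.2692]
 [0.1407 0.0323 0.2783]
 [0.1462 0.0446 0.2815]]
side 47
[[ 0.1333 -0.0424  0.2683]
 [ 0.1383  0.0096  0.2758]
 [ 0.1433  0.0421  0.2788]]
theta 1.7555654816225346
[0.50764153 0.33424321 0.3805249 ]
-0.064 227 [-0.0005 -0.0634  0.1143] [-0.0018 -0.0618  0.1157]
0 231 [0.0034 0.0006 0.1135] [0.0027 0.001  0.115 ]
0.064 267 [-0.      0.0657  0.1145] [-0.002   0.0668  0.1182]
```

View pics/lid.png

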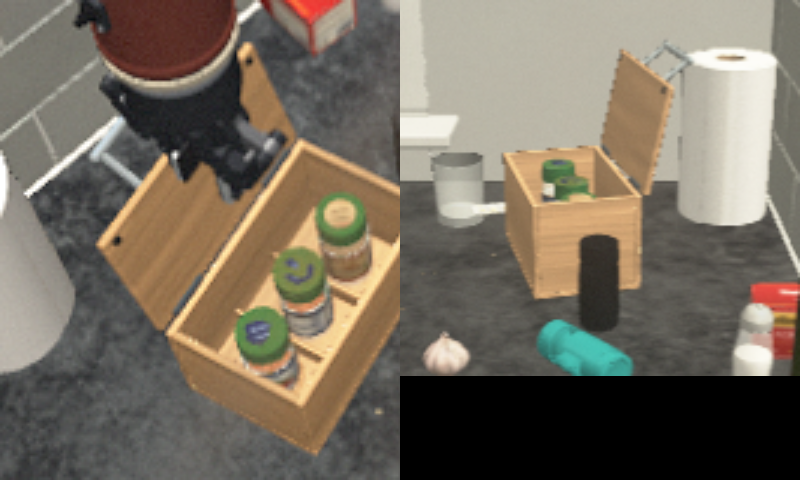

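The jar stands in its bay with the two neighbours upright, and the lid is still open. Before reaching for the bar I check the clearance to the paper roll and the wall.

```bash
python3 - <<'E'
from bar import *
Q=np.vstack([np.load(n+'0.npz')['P'].reshape(-1,3) for n in ('scene','side')]);Q=Q[np.isfinite(Q).all(1)]
b=np.array([.6613,.3051,.2735])
B=tobox(Q);m=(B[:,0]>.16)&(Q[:,2]>.15)&(Q[:,2]<.5)&(np.hypot(Q[:,0]-b[0],Q[:,1]-b[1])<.25)
for lo,hi in ((.15,.22),(.22,.3),(.3,.5)):
    k=m&(Q[:,2]>lo)&(Q[:,2]<hi);q=Q[k]
    if len(q):
        d=np.hypot(q[:,0]-b[0],q[:,1]-b[1]);i=np.argsort(d)[:1];print(lo,len(q),'nearest',q[i].round(3),d[i].round(3),'box',B[k][i].round(3), 'xmin',q[:,0].min().round(3))
r=Q[(np.abs(Q[:,0]-.7)<.12)&(np.abs(Q[:,1]-.47)<.12)&(Q[:,2]>.1)];print('roll',np.percentile(r,[1,50,99],axis=0).round(3))
R=plan(np.r_[b[:2],.37],frame([0,0,-1],[np.cos(.261),np.sin(.261),0]))
E
```

```text
0.15 3585 nearest [[0.709 0.396 0.166]] [0.103] box [[0.211 0.075 0.166]] xmin 0.679
0.22 5545 nearest [[0.712 0.4   0.227]] [0.107] box [[0.214 0.079 0.227]] xmin 0.681
0.3 10897 nearest [[0.823 0.298 0.373]] [0.162] box [[ 0.295 -0.049  0.373]] xmin 0.823
roll [[0.582 0.353 0.102]
 [0.718 0.438 0.214]
 [0.811 0.524 0.259]]
t 17.92 p [0.5076 0.3342 0.3805] q [-0.55  0.22 -0.13  1.31  0.03  1.61 -0.41] open 0.03 gf 0.0 F [-0.5 -0.5 -0.9]
turn [ 0.001 -0.     0.008] rows 0.06897146737574801 per-row [ 0.001  -0.0001  0.0082]
trans cm old axes [-6.9  14.04  1.07] new axes [-6.78 14.09  1.05]
```

jog_arm(
  steps=[
    {"gripper":0.35,"translation":[-1.4,2.8,0.2],"turn":[0,0,0]},
    {"gripper":0.35,"translation":[-1.4,2.8,0.2],"turn":[0,0,0]},
    {"gripper":0.35,"translation":[-1.4,2.8,0.2],"turn":[0,0,0]},
    {"gripper":0.35,"translation":[-1.4,2.8,0.2],"turn":[0,0,0]},
    {"gripper":0.35,"translation":[-1.3,2.8,0.2],"turn":[0,0,0]},
  ],
)

```text
t: 18.33
tcp_pos: [0.6621, 0.3042, 0.3692]
ee_rot: [[-0.266, 0.964, -0.001], [0.964, 0.266, -0.001], [-0.001, -0.001, -1.0]]
contact_force: [0.4, 0.3, -0.1]
opening: 0.0301
gripper_force: 0.0
```

jog_arm(
  steps=[
    {"gripper":0.35,"translation":[0,0,0],"turn":[0,0,0.008]},
    {"gripper":0.35,"translation":[0,0,0],"turn":[0,0,0]},
    {"gripper":0.35,"translation":[0,0,0],"turn":[0,0,0]},
  ],
)

```text
t: 18.58
tcp_pos: [0.6607, 0.3053, 0.3694]
ee_rot: [[-0.259, 0.966, -0.001], [0.966, 0.259, -0.0], [0.0, -0.001, -1.0]]
contact_force: [-0.2, -0.1, 0.7]
opening: 0.0298
gripper_force: 0.0
```

```bash
python3 - <<'E'
from bar import *
b=np.array([.6613,.3051,.2735])
R=plan(np.r_[b[:2],b[2]-.017],frame([0,0,-1],[np.cos(.261),np.sin(.261),0]))
im,P=cloud('wrist','wbar.png');B=tobox(P)
m=np.isfinite(B).all(2)&(np.abs(B[...,1])<.06)&(B[...,0]>.11)&(B[...,0]<.18)&(B[...,2]>.24)&(B[...,2]<.31)
k=B[m];print(len(k))
if len(k):
    t=k[np.abs(k[:,1])<.035];print(np.percentile(t,[2,50,98],axis=0).round(4));print('y range',np.percentile(k[:,1],[1,99]))
    def f(q): return np.hypot(t[:,0]-q[0],t[:,2]-q[1])-.005
    r=least_squares(f,[.141,.273],loss='cauchy',f_scale=.001);print(r.x,r.cost/len(t))
    def f(q): return np.hypot(t[:,0]-q[0]-q[2]*t[:,1],t[:,2]-q[1])-.005
    r=least_squares(f,[.141,.273,0],loss='cauchy',f_scale=.001);print(r.x,'theta',np.arctan2(r.x[1]-.125,.068-r.x[0])-.257)
E
```

```text
t 18.58 p [0.6607 0.3053 0.3694] q [-0.46  0.49 -0.07  0.97  0.03  1.68 -0.25] open 0.0298 gf 0.0 F [-0.2 -0.1  0.7]
turn [-0.001 -0.     0.001] rows 0.011172547709849025 per-row [-0.0012 -0.0002  0.0006]
trans cm old axes [-0.04  0.07 11.29] new axes [-0.04  0.06 11.29]
2794
[[ 0.1386 -0.0334  0.2728]
 [ 0.1435  0.0023  0.2765]
 [ 0.1483  0.0336  0.2782]]
y range [-0.05074602  0.05271443]
[0.14346758 0.27231021] 9.920902446872782e-08
[0.14345682 0.27230698 0.00779129] theta 1.7871895019738462
```

View pics/wbar.png

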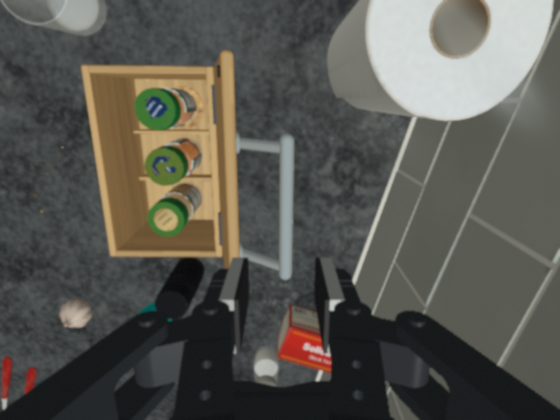

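The wrist picture shows the three jars upright. The bar runs from about (287,140) to (287,275), with the lid edge at x≈228. The fit gives lid angle 1.787, consistent with the geometry, so I reach for the bar.

jog_arm(
  newtons=30,
  steps=[
    {"gripper":0.35,"translation":[0,0.33,2.3],"turn":[0,0,0]},
    {"gripper":0.35,"translation":[0,0,2.3],"turn":[0,0,0]},
    {"gripper":0.35,"translation":[0,0,2.3],"turn":[0,0,0]},
    {"gripper":0.35,"translation":[0,0,2.3],"turn":[0,0,0]},
    {"gripper":0.35,"translation":[0,0,1.3],"turn":[0,0,0]},
  ],
)

```text
t: 19.05
tcp_pos: [0.6626, 0.3064, 0.2639]
ee_rot: [[-0.26, 0.966, -0.001], [0.966, 0.26, -0.0], [0.0, -0.001, -1.0]]
contact_force: [-0.7, 0.6, -0.5]
opening: 0.0301
gripper_force: 0.0
```

jog_arm(
  steps=[
    {"gripper":0.35,"translation":[0,0,1.0],"turn":[0,0,0]},
    {"gripper":0.35,"translation":[0,0,0],"turn":[0,0,0]},
    {"gripper":0.35,"translation":[0,0,0],"turn":[0,0,0]},
  ],
)

```text
t: 19.3
tcp_pos: [0.6644, 0.3063, 0.2569]
ee_rot: [[-0.259, 0.966, 0.002], [0.966, 0.259, 0.001], [0.001, 0.002, -1.0]]
contact_force: [1.1, -1.4, 0.3]
opening: 0.0296
gripper_force: 0.0
```

jog_arm(
  newtons=30,
  steps=[
    {"gripper":0.25,"translation":[0,0,0],"turn":[0,0,0]},
    {"gripper":0,"translation":[0,0,0],"turn":[0,0,0]},
    {"gripper":0,"translation":[0,0,0],"turn":[0,0,0]},
    {"gripper":0,"translation":[0,0,0],"turn":[0,0,0]},
    {"gripper":0,"translation":[0,0,0],"turn":[0,0,0]},
  ],
)

```text
t: 19.72
tcp_pos: [0.6654, 0.3064, 0.2576]
ee_rot: [[-0.258, 0.966, 0.004], [0.966, 0.258, 0.002], [0.001, 0.005, -1.0]]
contact_force: [3.1, 1.1, 7.2]
opening: 0.009
gripper_force: 29.6
```

```bash
python3 - <<'E'
import numpy as np
th=np.linspace(1.787,0,46);r=16.54;a=th+.2567
x=-r*np.cos(a);z=r*np.sin(a)
for i in range(45):print(i//5,round(th[i+1],3),'[0,%.2f,%.2f]'%(x[i+1]-x[i],-(z[i+1]-z[i])),'tot',round(x[i+1]-x[0],2),round(z[i+1]-z[0],2))
E
```

```text
0 1.747 [0,-0.59,-0.29] tot -0.59 0.29
0 1.708 [0,-0.60,-0.26] tot -1.19 0.55
0 1.668 [0,-0.61,-0.24] tot -1.8 0.79
0 1.628 [0,-0.62,-0.22] tot -2.42 1.01
0 1.588 [0,-0.63,-0.19] tot -3.05 1.2
1 1.549 [0,-0.64,-0.17] tot -3.69 1.36
1 1.509 [0,-0.64,-0.14] tot -4.33 1.5
1 1.469 [0,-0.65,-0.11] tot -4.98 1.62
1 1.43 [0,-0.65,-0.09] tot -5.63 1.71
1 1.39 [0,-0.65,-0.06] tot -6.28 1.77
2 1.35 [0,-0.66,-0.04] tot -6.94 1.8
2 1.31 [0,-0.66,-0.01] tot -7.59 1.82
2 1.271 [0,-0.66,0.02] tot -8.25 1.8
2 1.231 [0,-0.66,0.04] tot -8.91 1.76
2 1.191 [0,-0.65,0.07] tot -9.56 1.69
3 1.152 [0,-0.65,0.09] tot -10.21 1.6
3 1.112 [0,-0.65,0.12] tot -10.85 1.48
3 1.072 [0,-0.64,0.14] tot -11.5 1.33
3 1.032 [0,-0.63,0.17] tot -12.13 1.16
3 0.993 [0,-0.63,0.20] tot -12.76 0.97
4 0.953 [0,-0.62,0.22] tot -13.38 0.75
4 0.913 [0,-0.61,0.24] tot -13.99 0.5
4 0.874 [0,-0.60,0.27] tot -14.59 0.24
4 0.834 [0,-0.59,0.29] tot -15.17 -0.06
4 0.794 [0,-0.58,0.31] tot -15.75 -0.37
5 0.755 [0,-0.56,0.34] tot -16.31 -0.71
5 0.715 [0,-0.55,0.36] tot -16.86 -1.07
5 0.675 [0,-0.53,0.38] tot -17.4 -1.45
5 0.635 [0,-0.52,0.40] tot -17.92 -1.85
5 0.596 [0,-0.50,0.42] tot -18.42 -2.27
6 0.556 [0,-0.49,0.44] tot -18.91 -2.71
6 0.516 [0,-0.47,0.46] tot -19.37 -3.18
6 0.477 [0,-0.45,0.48] tot -19.82 -3.65
6 0.437 [0,-0.43,0.50] tot -20.25 -4.15
6 0.397 [0,-0.41,0.51] tot -20.66 -4.66
7 0.357 [0,-0.39,0.53] tot -21.05 -5.19
7 0.318 [0,-0.37,0.54] tot -21.42 -5.74
7 0.278 [0,-0.35,0.56] tot -21.77 -6.3
7 0.238 [0,-0.32,0.57] tot -22.09 -6.87
7 0.199 [0,-0.30,0.58] tot -22.39 -7.45
8 0.159 [0,-0.28,0.60] tot -22.67 -8.05
8 0.119 [0,-0.25,0.61] tot -22.92 -8.65
8 0.079 [0,-0.23,0.62] tot -23.15 -9.27
8 0.04 [0,-0.20,0.62] tot -23.35 -9.89
8 0.0 [0,-0.18,0.63] tot -23.53 -10.53
```

jog_arm(
  newtons=40,
  steps=[
    {"gripper":0,"translation":[0,-0.59,-0.29],"turn":[0,0,0]},
    {"gripper":0,"translation":[0,-0.6,-0.26],"turn":[0,0,0]},
    {"gripper":0,"translation":[0,-0.61,-0.24],"turn":[0,0,0]},
    {"gripper":0,"translation":[0,-0.62,-0.22],"turn":[0,0,0]},
    {"gripper":0,"translation":[0,-0.63,-0.19],"turn":[0,0,0]},
  ],
)

```text
t: 20.13
tcp_pos: [0.636, 0.2988, 0.2699]
ee_rot: [[-0.258, 0.966, 0.005], [0.966, 0.258, 0.003], [0.001, 0.006, -1.0]]
contact_force: [4.1, 3.0, 6.1]
opening: 0.0084
gripper_force: 40.6
```

jog_arm(
  steps=[
    {"gripper":0,"translation":[0,-0.64,-0.17],"turn":[0,0,0]},
    {"gripper":0,"translation":[0,-0.64,-0.14],"turn":[0,0,0]},
    {"gripper":0,"translation":[0,-0.65,-0.11],"turn":[0,0,0]},
    {"gripper":0,"translation":[0,-0.65,-0.09],"turn":[0,0,0]},
    {"gripper":0,"translation":[0,-0.65,-0.06],"turn":[0,0,0]},
  ],
)

```text
t: 20.55
tcp_pos: [0.6039, 0.2905, 0.2749]
ee_rot: [[-0.259, 0.966, 0.003], [0.966, 0.259, 0.002], [0.001, 0.004, -1.0]]
contact_force: [-0.6, 2.7, 3.8]
opening: 0.0084
gripper_force: 42.0
```

```bash
cat > chk.py <<'E'
from bar import *
p,R,s=state();b=tobox(p)+[0,0,.0147];d=b-[.068,0,.125]
print('F',np.round(s['contact_force'],1),'bar box',b.round(4),'r',np.hypot(d[0],d[2]).round(4),'theta',(np.arctan2(d[2],-d[0])-.2567).round(3),'open',s['opening'])
E
python3 chk.py
```

```text
F [-0.6  2.7  3.8] bar box [0.0815 0.0007 0.2896] r 0.1652 theta 1.396 open 0.008396137178478764
```

jog_arm(
  steps=[
    {"gripper":0,"translation":[0,-0.66,-0.04],"turn":[0,0,0]},
    {"gripper":0,"translation":[0,-0.66,-0.01],"turn":[0,0,0]},
    {"gripper":0,"translation":[0,-0.66,0.02],"turn":[0,0,0]},
    {"gripper":0,"translation":[0,-0.66,0.04],"turn":[0,0,0]},
    {"gripper":0,"translation":[0,-0.65,0.07],"turn":[0,0,0]},
  ],
)

```text
t: 20.97
tcp_pos: [0.5713, 0.282, 0.2732]
ee_rot: [[-0.259, 0.966, 0.002], [0.966, 0.259, 0.002], [0.001, 0.002, -1.0]]
contact_force: [-1.2, 3.5, 7.1]
opening: 0.0087
gripper_force: 42.7
```

jog_arm(
  steps=[
    {"gripper":0,"translation":[0,-0.65,0.09],"turn":[0,0,0]},
    {"gripper":0,"translation":[0,-0.65,0.12],"turn":[0,0,0]},
    {"gripper":0,"translation":[0,-0.64,0.14],"turn":[0,0,0]},
    {"gripper":0,"translation":[0,-0.63,0.17],"turn":[0,0,0]},
    {"gripper":0,"translation":[0,-0.63,0.2],"turn":[0,0,0]},
  ],
)

```text
t: 21.38
tcp_pos: [0.5399, 0.2738, 0.2649]
ee_rot: [[-0.259, 0.966, 0.0], [0.966, 0.259, 0.001], [0.001, 0.001, -1.0]]
contact_force: [-0.1, 5.8, 1.0]
opening: 0.0086
gripper_force: 43.0
```

jog_arm(
  steps=[
    {"gripper":0,"translation":[0,-0.62,0.22],"turn":[0,0,0]},
    {"gripper":0,"translation":[0,-0.61,0.24],"turn":[0,0,0]},
    {"gripper":0,"translation":[0,-0.6,0.27],"turn":[0,0,0]},
    {"gripper":0,"translation":[0,-0.59,0.29],"turn":[0,0,0]},
    {"gripper":0,"translation":[0,-0.58,0.31],"turn":[0,0,0]},
  ],
)

```text
t: 21.8
tcp_pos: [0.5109, 0.266, 0.2516]
ee_rot: [[-0.259, 0.966, 0.0], [0.966, 0.259, 0.001], [0.001, 0.0, -1.0]]
contact_force: [0.1, 6.5, -0.1]
opening: 0.0083
gripper_force: 42.6
```

```bash
python3 chk.py
```

```text
F [ 0.1  6.5 -0.1] bar box [-0.0146  0.001   0.2663] r 0.1637 theta 0.785 open 0.00833358181818264
```

jog_arm(
  steps=[
    {"gripper":0,"translation":[0.02,-0.57,0.32],"turn":[0,0,0]},
    {"gripper":0,"translation":[0.02,-0.55,0.35],"turn":[0,0,0]},
    {"gripper":0,"translation":[0.02,-0.54,0.38],"turn":[0,0,0]},
    {"gripper":0,"translation":[0,-0.53,0.4],"turn":[0,0,0]},
    {"gripper":0,"translation":[0,-0.51,0.42],"turn":[0,0,0]},
  ],
)

```text
t: 22.22
tcp_pos: [0.4851, 0.2591, 0.2328]
ee_rot: [[-0.259, 0.966, 0.001], [0.966, 0.259, 0.001], [0.001, 0.001, -1.0]]
contact_force: [-3.3, 4.0, 2.5]
opening: 0.0086
gripper_force: 42.2
```

jog_arm(
  steps=[
    {"gripper":0,"translation":[0,-0.49,0.44],"turn":[0,0,0]},
    {"gripper":0,"translation":[0,-0.47,0.46],"turn":[0,0,0]},
    {"gripper":0,"translation":[0,-0.45,0.48],"turn":[0,0,0]},
    {"gripper":0,"translation":[0,-0.43,0.5],"turn":[0,0,0]},
    {"gripper":0,"translation":[0,-0.41,0.51],"turn":[0,0,0]},
  ],
)

```text
t: 22.63
tcp_pos: [0.4637, 0.2532, 0.2087]
ee_rot: [[-0.258, 0.966, 0.001], [0.966, 0.258, 0.001], [0.001, 0.001, -1.0]]
contact_force: [1.5, 6.1, -1.6]
opening: 0.0084
gripper_force: 42.3
```

jog_arm(
  steps=[
    {"gripper":0,"translation":[0,-0.39,0.53],"turn":[0,0,0]},
    {"gripper":0,"translation":[0,-0.37,0.54],"turn":[0,0,0]},
    {"gripper":0,"translation":[0,-0.35,0.56],"turn":[0,0,0]},
    {"gripper":0,"translation":[0,-0.32,0.57],"turn":[0,0,0]},
    {"gripper":0,"translation":[0,-0.3,0.58],"turn":[0,0,0]},
  ],
)

```text
t: 23.05
tcp_pos: [0.4468, 0.2488, 0.1809]
ee_rot: [[-0.258, 0.966, 0.001], [0.966, 0.258, 0.001], [0.001, 0.001, -1.0]]
contact_force: [0.4, 6.0, 0.7]
opening: 0.0081
gripper_force: 41.6
```

```bash
python3 chk.py
```

```text
F [0.4 6.  0.7] bar box [-0.081   0.0009  0.1956] r 0.1649 theta 0.186 open 0.008065651628972543
```

jog_arm(
  steps=[
    {"gripper":0,"translation":[0,-0.27,0.55],"turn":[0,0,0]},
    {"gripper":0,"translation":[0,-0.24,0.55],"turn":[0,0,0]},
    {"gripper":0,"translation":[0,-0.21,0.55],"turn":[0,0,0]},
    {"gripper":0,"translation":[0,-0.15,0.45],"turn":[0,0,0]},
    {"gripper":0,"translation":[0,-0.1,0.3],"turn":[0,0,0]},
  ],
)

```text
t: 23.47
tcp_pos: [0.4376, 0.2463, 0.1568]
ee_rot: [[-0.259, 0.966, 0.001], [0.966, 0.259, 0.001], [0.001, 0.001, -1.0]]
contact_force: [-0.3, 6.9, -0.1]
opening: 0.0082
gripper_force: 40.8
```

jog_arm(
  steps=[
    {"gripper":0,"translation":[0,-0.06,0.2],"turn":[0,0,0]},
    {"gripper":0,"translation":[0,0,0],"turn":[0,0,0]},
    {"gripper":0,"translation":[0,0,0],"turn":[0,0,0]},
  ],
)

```text
t: 23.72
tcp_pos: [0.4371, 0.2463, 0.155]
ee_rot: [[-0.259, 0.966, 0.001], [0.966, 0.259, 0.001], [0.001, 0.001, -1.0]]
contact_force: [0.8, 6.2, -0.8]
opening: 0.0079
gripper_force: 40.7
```

```bash
python3 chk.py
```

```text
F [ 0.8  6.2 -0.8] bar box [-0.091   0.001   0.1697] r 0.1652 theta 0.017 open 0.00792970769516789
```

Nearly shut, so now millimetre steps until the lid bears on the rim.

jog_arm(
  steps=[
    {"gripper":0,"translation":[0,-0.04,0.12],"turn":[0,0,0]},
    {"gripper":0,"translation":[0,-0.03,0.12],"turn":[0,0,0]},
    {"gripper":0,"translation":[0,0,0],"turn":[0,0,0]},
  ],
)

```text
t: 23.97
tcp_pos: [0.4365, 0.2461, 0.1527]
ee_rot: [[-0.258, 0.966, 0.001], [0.966, 0.258, 0.001], [0.001, 0.001, -1.0]]
contact_force: [0.9, 6.3, -1.1]
opening: 0.0082
gripper_force: 40.7
```

jog_arm(
  steps=[
    {"gripper":0,"translation":[0,0,0.08],"turn":[0,0,0]},
    {"gripper":0,"translation":[0,0,0],"turn":[0,0,0]},
    {"gripper":0,"translation":[0,0,0],"turn":[0,0,0]},
  ],
)

```text
t: 24.22
tcp_pos: [0.4364, 0.2459, 0.152]
ee_rot: [[-0.258, 0.966, 0.001], [0.966, 0.258, 0.001], [0.001, 0.001, -1.0]]
contact_force: [-0.5, 5.5, 0.6]
opening: 0.008
gripper_force: 41.2
```

jog_arm(
  steps=[
    {"gripper":0,"translation":[0,0,0.08],"turn":[0,0,0]},
    {"gripper":0,"translation":[0,0,0],"turn":[0,0,0]},
    {"gripper":0,"translation":[0,0,0],"turn":[0,0,0]},
  ],
)

```text
t: 24.47
tcp_pos: [0.4364, 0.246, 0.1519]
ee_rot: [[-0.258, 0.966, 0.001], [0.966, 0.258, 0.001], [0.001, 0.001, -1.0]]
contact_force: [-4.2, 3.7, 7.5]
opening: 0.0085
gripper_force: 41.8
```

```bash
python3 chk.py
```

```text
F [-4.2  3.7  7.5] bar box [-0.0918  0.0009  0.1666] r 0.1651 theta -0.002 open 0.008460111988838559
```

jog_arm(
  steps=[
    {"gripper":0,"translation":[0,0,-0.05],"turn":[0,0,0]},
    {"gripper":0.3,"translation":[0,0,0],"turn":[0,0,0]},
    {"gripper":0.35,"translation":[0,0,0],"turn":[0,0,0]},
    {"gripper":0.35,"translation":[0,0,0],"turn":[0,0,0]},
    {"gripper":0.35,"translation":[0,0,0],"turn":[0,0,0]},
  ],
)

```text
t: 24.88
tcp_pos: [0.4369, 0.245, 0.1517]
ee_rot: [[-0.258, 0.966, 0.001], [0.966, 0.258, -0.0], [-0.001, 0.001, -1.0]]
contact_force: [0.2, -0.6, -0.1]
opening: 0.0302
gripper_force: 0.0
```

jog_arm(
  steps=[
    {"gripper":0.35,"translation":[0,0,-0.5],"turn":[0,0,0]},
    {"gripper":0.35,"translation":[0,0,-1],"turn":[0,0,0]},
    {"gripper":0.35,"translation":[0,0,-2],"turn":[0,0,0]},
    {"gripper":0.35,"translation":[0,0,-3],"turn":[0,0,0]},
    {"gripper":0.35,"translation":[0,0,-3],"turn":[0,0,0]},
  ],
)

```text
t: 25.3
tcp_pos: [0.4365, 0.2455, 0.2487]
ee_rot: [[-0.258, 0.966, 0.001], [0.966, 0.258, 0.0], [-0.0, 0.001, -1.0]]
contact_force: [0.2, 0.3, 0.5]
opening: 0.0299
gripper_force: 0.0
```

jog_arm(
  steps=[
    {"gripper":0.35,"translation":[0,0,-3],"turn":[0,0,0]},
    {"gripper":0.35,"translation":[0,0,0],"turn":[0,0,0]},
    {"gripper":0.35,"translation":[0,0,0],"turn":[0,0,0]},
  ],
)

```text
t: 25.55
tcp_pos: [0.4377, 0.2463, 0.2798]
ee_rot: [[-0.258, 0.966, 0.005], [0.966, 0.258, 0.003], [0.001, 0.006, -1.0]]
contact_force: [0.3, -0.4, -0.3]
opening: 0.0296
gripper_force: 0.0
```

```bash
python3 - <<'E'
from bar import *
o=[]
for n in ('scene','side'):
    im,P=cloud(n);B=tobox(P.reshape(-1,3));B=B[np.isfinite(B).all(1)]
    k=B[(np.abs(B[:,0])<.06)&(np.abs(B[:,1])<.09)&(B[:,2]>.11)&(B[:,2]<.16)];print(n,len(k),np.polyfit(k[:,0],k[:,2],1).round(4),np.median(k[:,2]))
    o.append(cv2.resize(im[...,::-1],(400,300)))
cv2.imwrite('pics/end.png',np.hstack(o));print(observe()['t'],observe()['contact_force'])
E
```

```text
scene 2662 [0.0054 0.1373] 0.13730637037840399
side 743 [0.0034 0.1364] 0.13633353816068433
25.65 [-0.00228197 -0.67081678  0.12843571]
```

View pics/end.png

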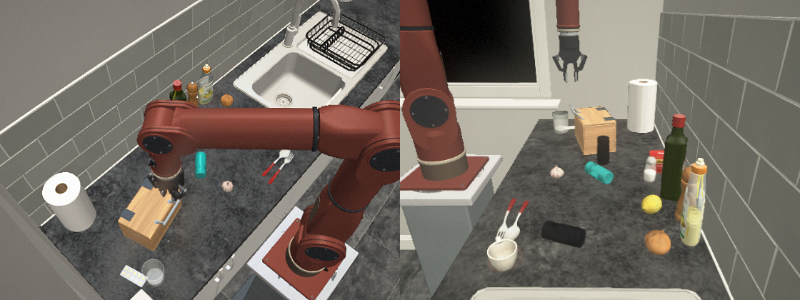

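The lid lies flat: its top is at 0.136–0.137 m with almost no slope. The gripper is clear, and the surroundings look untouched in both pictures.

```bash
python3 -c "from cell import job_done;print(job_done())"
```

```text
the job is handed in; nothing more can be done
None
```

I stood the fallen jar upright and let go of it, then took it from above and set it on the cork pad; the lid was lowered under grip until fully shut. I handed the job in at about 26 s of the 61 s; no verdict came back.

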